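Fetch the wrap box from behind the dispensers

ROBOT

A 6-joint arm with a two-finger parallel gripper is mounted at the origin on the work surface. World frame = base frame: x ahead of the robot, y to its left, z up, the work surface at z = 0. Lengths are in m, angles in rad, forces in N, time in s.
With the tool pointing down it reaches from about 0.275 to 0.875 m from the base axis. Payload 12.5 kg.
Tool frame: the origin (TCP) lies at the very end of the fingers, on their centre line; the grasp point (between the pads) lies 19 mm behind it; y points along the fingers, z is the direction in which the jaws open and shut, and the axes are right-handed (so a half turn about y gives the same grasp; the last joint's range is limited). The gripper opens to 85 mm and grips with 20 to 120 N. Pads are 22 mm wide; open, the fingers measure 114 mm over their backs; the gripper's body (76 mm by 85 mm) begins 54 mm behind the grasp point. The pads swing forward as they close: fully open they stand 13 mm farther back than shut.
Start: joints at [-1.303, 0.351, 1.652, -0, 1.139, -0.085], TCP at [0.19, -0.516, 0.231] pointing down, gripper open.
Joint ranges: [-2.75, 2.75], [-0.79, 2.1], [0.01, 2.65], [-1.57, 4.71], [0.07, 3.14], [-2.87, 2.87]. Speed limits (rad/s): [2.22, 2.22, 2.79, 3.14, 3.14, 3.14].

INTERFACE

Orientations are given as [roll, pitch, yaw] about the fixed x, y, z axes, in that order (R = Rz(yaw) Ry(pitch) Rx(roll)).
In Python, from bench import robot gives the robot as it stands.
- The arm moves only by the tool jog_arm, never from a script. Its argument "deltas" is a list of rows, each an object with "delta_pos": the shift along the tool's x, y, z scaled (see below), a list of three; "rot": the turn, a rotation vector about the tool's x, y, z scaled (see below), a list of three; "hand": the closure, from 0 (fully open) to 1 (shut). A call has 1 to 8 rows; each row is the pose to reach, as a shift and turn from the pose commanded when the call began, along the tool's axes at that moment; what a row does not reach only later rows make up. The controller multiplies each number of a shift by 0.15 m and each number of a turn by pi/4 rad. A row lasts 1/8 s, in which the tool goes at most 62.5 mm and 10.7 degrees, less where a joint would pass 70% of its speed; a pose out of reach is approached as far as the arm can. A call with a number of a shift or a turn outside -1 to 1 is refused whole. A call with a gripper value outside its range is refused whole. The fingers move at their own pace and stop on an object; the grip force is fixed at half the most. Time passes only in rows, so rows that repeat a pose let the fingers close. It gives the time, the measured TCP pose, the force and the opening at its end, in the units of the state.
- robot.state(): the state, without advancing time (a new reading comes with each control period).
- robot.get_image(name): name is "scene" or "side" or "wrist"; returns a dict with "image" (420x560x3 uint8, red, green, blue), "vertical_fov" (degrees; the focal length in pixels is half the picture's height over the tangent of half this angle, whatever the lens; pixels are square), "cx", "cy" (the principal point, pixels), "R" (3x3) and "t" (3): a world point X has camera coordinates R X + t. Camera axes: x right, y down, z forward; pixel columns grow to the right and rows downward; lengths in m; the calibration is good to about 2 mm. A picture is of the moment at which its call begins. There is no depth.
- robot.job_done(): hands the job in, once; it reports no verdict.
The state is a dict: "time": time; "q": joint angles; "joint_vel": joint speeds; "joint_efforts": joint torques, N m; "tool_pos": TCP position; "eef_rot": TCP orientation; "ft_force": force on the tool from outside, world axes, zero at the start; "torque": the same for the moment, N m; "finger_gap": finger opening in m.
Only numpy, scipy, OpenCV 4.12 (cv2) and the standard library are available. Lean on these libraries where they do the work, as an engineer would, in place of code of your own. Each camera call takes 0.05 s, during which the arm holds its last target.

TASK

The courier is here for the long kraft wrap box that was parked behind the oil bottle, the pepper mill and the sauce bottle on the oak condiment stand. First set all three dispensers aside on the steel tray, then bring the wrap box over level and lay it flat and lengthways in the wooden hand-over tray. Finally stand each dispenser back on the very spot it came from, because the cook reaches for them without looking; everything stays upright and the open box, the cups and the cutlery pot are left alone.

Things in the scene. Friction and masses are not known exactly. Their poses are not given: they have to be found in the camera images.
- oil_bottle: Loose round green-glass oil bottle, white label, cork stopper, about 0.42 kg. Body 56 mm in diameter up to 78 mm, neck 26 mm in diameter from 101 to 138 mm above the underside (take it there), cork 31 mm in diameter up to 150 mm. Origin: centre of the underside, z up. Starts in one of the three places of the stand's front row and must end on that same place.
- pepper_mill: Loose turned dark-wood pepper mill, about 0.30 kg. Foot 56 mm in diameter, waist 34 mm, bulge 43 mm at 90 to 99 mm, cylindrical head 38 mm in diameter from 101 to 136 mm above the underside (take it there; it does not turn), top at 153 mm. Origin: centre of the underside, z up. Starts in one of the three places of the stand's front row and must end on that same place.
- sauce_bottle: Loose off-white square sauce bottle, black round cap, about 0.40 kg. Body 52 x 52 mm up to 88 mm, shoulder to 100 mm, cap 35 mm in diameter from 100 to 142 mm above the underside (take it there). Origin: centre of the underside, z up, x and y square to its sides. Starts in one of the three places of the stand's front row and must end on that same place.
- wrap_box: Loose closed stiff brown kraft box, 56 mm (its x) by 200 mm (its y) by 65 mm high, about 0.32 kg. Origin: centre of the underside, z up. It lies on the stand close behind the dispensers, 3 to 15 mm from them, so that no finger fits between; at least 25 mm are free to the back rail. Grip it across its 56 mm, at the middle of its length.
- stand: Fixed oak board 172 mm (its x) by 240 mm (its y), 12 mm thick, thin steel rail 37 mm high round the back (+x, 80 mm from the origin) and sides (115 mm); open front (-x, to the robot). Origin: centre of the underside; things stand 12 mm above it. Front row 48 mm to the front of the origin: one dispenser in the middle, one 72 mm to either side; the box lies 16 mm behind the origin.
- steel_tray: Fixed plain steel tray, 270 mm (its x) by 120 mm (its y), rim 17 mm high, floor 3 mm above its origin (centre of the underside). Empty at the start; room for the three dispensers in a row along its x, 75 to 80 mm apart. It lies to the left or the right of the stand, the wooden tray on the other side.
- wood_tray: Fixed pale wooden hand-over tray, 262 mm (its x) by 112 mm (its y) outside, 246 by 96 mm inside, rim 20 mm high, floor 6 mm above its origin (centre of the underside). Empty at the start. The wrap box belongs in it with its 200 mm length along the tray's x, flat on the floor.
- open_box: Bystander: loose open kraft box with raised flaps, about 90 x 110 mm, 95 mm high over the flaps, between the robot and the stand. Origin: centre of the underside. Not to be disturbed.
- cup_stack: Bystander: loose stack of upturned paper cups, 80 mm in diameter, 100 mm high, beyond the stand. Origin: centre of the underside. Not to be disturbed.
- cutlery_pot: Bystander: loose steel pot with wooden forks standing in it, 76 mm in diameter, 160 mm high over the forks, beyond the stand. Origin: centre of the underside. Not to be disturbed.

How it is judged:
By the outcome, as a careful person would: the job done as asked, in the order asked, and still so for the second after the job is handed in, with the robot touching nothing.
It also fails if it takes over 144 s, if anything falls off the work surface, if the arm or the gripper's body presses on something with over 40 N, if the wrist force passes 120 N, or if a joint passes its speed limit or range.

## Working session

There is one attempt and no reset: what is moved stays moved. The work goes in short steps, Python scripts to look and compute and a tool call to move; the robot and the scene stay as the last step left them, time stands still between calls to the robot, and variables do not carry over. Pictures are saved under pics/ and viewed, and the job is handed in when it is done.

Besides the shell and the picture viewer there is one more tool, called after "Emit:" by a JSON object that holds its "method" and its "body". jog_arm: Moves the arm, as the interface text tells. Shifts and turns lie within -1 to 1; 1 stands for 0.15 m of shift or pi/4 rad of turn. Its arguments: {"type":"object","properties":{"deltas":{"type":"array","items":{"type":"object","properties":{"delta_pos":{"type":"array","items":{"type":"number","minimum":-1,"maximum":1}},"rot":{"type":"array","items":{"type":"number","minimum":-1,"maximum":1}},"hand":{"type":"number"}}}}},"required":["deltas"]}

```bash
ls; mkdir -p pics
python3 - <<'E'
from bench import robot
import cv2
print(robot.state())
for n in ["scene","side","wrist"]:
    d=robot.get_image(n); cv2.imwrite(f"pics/{n}0.png",d["image"][:,:,::-1])
    print(n,d["vertical_fov"],d["cx"],d["cy"],d["R"],d["t"])
E
```

```text
pics
{'time': 0.0, 'q': array([-1.30260243e+00,  3.51229411e-01,  1.65246015e+00, -4.08260453e-06,
        1.13908997e+00, -8.46025240e-02]), 'joint_vel': array([-0.00018088,  0.0001576 , -0.00085545, -0.00088379,  0.00091171,
       -0.00101811]), 'joint_efforts': array([ 2.21064306e-05, -5.06100082e+01, -2.91408849e+01, -8.28654947e-05,
        4.53009648e-03,  2.43526637e-05]), 'tool_pos': array([ 0.18996776, -0.51578333,  0.23074845]), 'eef_rot': array([-1.57197927e+00,  9.66001426e-05, -2.78879458e+00]), 'ft_force': array([0.24159028, 0.25638187, 0.19407231]), 'torque': array([-0.0101914 , -0.02015503,  0.00460571]), 'finger_gap': 0.08543905451957783}
scene 47.477394533414156 277.75456048254176 208.1970167213981 [[ 0.69810828  0.71577737 -0.01753836]
 [ 0.4528845  -0.46041239 -0.7634894 ]
 [-0.55456331  0.52505542 -0.64558217]] [-0.40652456 -0.21077452  1.36885601]
side 55.820997040264395 279.5659601535831 212.2934641416279 [[ 0.99684994 -0.0760355  -0.02255678]
 [-0.0648797  -0.61821006 -0.78333068]
 [ 0.04561611  0.78232661 -0.62119581]] [-0.56452325  0.07453069  0.95002072]
wrist 66.55803298684877 272.48313195479017 206.85463376145796 [[ 3.45973454e-01 -9.38244079e-01 -6.46362537e-04]
 [-9.00682571e-01 -3.32315626e-01  2.79887891e-01]
 [-2.62817953e-01 -9.62516128e-02 -9.60032474e-01]] [-0.54892874 -0.03670869  0.37750531]
```

View pics/scene0.png

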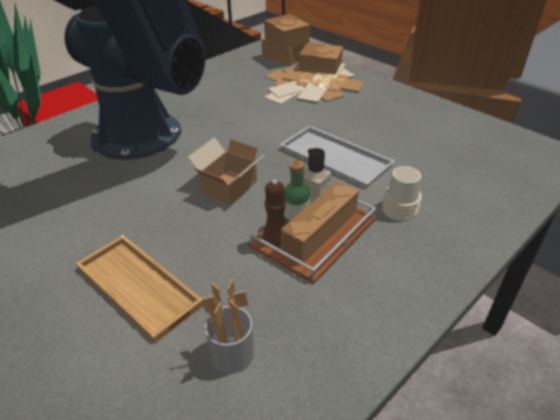

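View pics/side0.png

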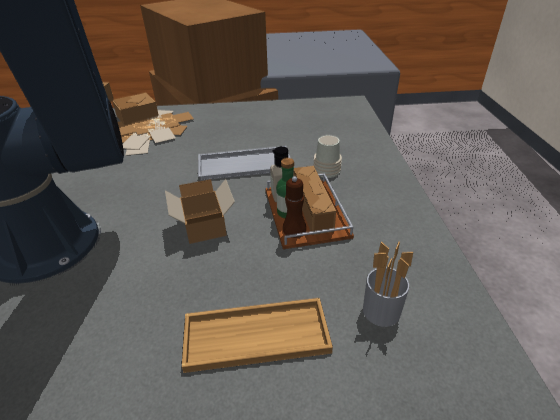

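View pics/wrist0.png

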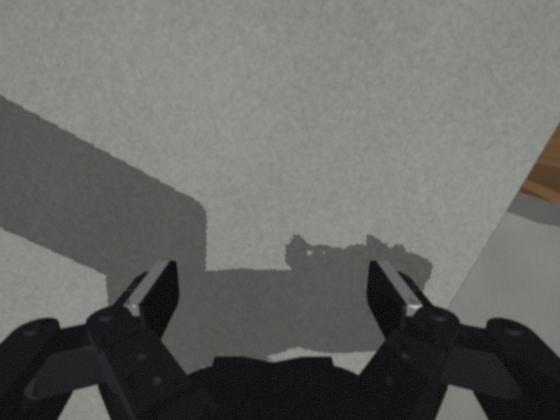

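The scene view shows the stand at about (315,225), with the mill at (275,205), the oil bottle at (297,185) and the sauce bottle at (316,170), and the box behind them. The wood tray is at (140,285) on the −y side and the steel tray at (337,155) on the +y side. I'll enlarge the crops for accurate pixels.

```bash
cat > h.py <<'E'
import numpy as np, cv2
from bench import robot
def K(d):
    f=d["image"].shape[0]/2/np.tan(np.radians(d["vertical_fov"])/2)
    return np.array([[f,0,d["cx"]],[0,f,d["cy"]],[0,0,1]])
def proj(d,X):
    c=d["R"]@np.asarray(X,float)+d["t"]; p=K(d)@c; return p[:2]/p[2]
def ray(d,uv):
    r=d["R"].T@np.linalg.inv(K(d))@np.array([uv[0],uv[1],1.]); return -d["R"].T@d["t"], r/np.linalg.norm(r)
def onz(d,uv,z):
    o,r=ray(d,uv); return o+r*(z-o[2])/r[2]
def tri(d1,a,d2,b):
    o1,r1=ray(d1,a);o2,r2=ray(d2,b)
    s=np.linalg.lstsq(np.c_[r1,-r2],o2-o1,rcond=None)[0]
    p,q=o1+s[0]*r1,o2+s[1]*r2
    return (p+q)/2,np.linalg.norm(p-q)
def crop(im,x0,y0,x1,y1,s,name):
    c=cv2.resize(im[y0:y1,x0:x1,::-1],None,fx=s,fy=s,interpolation=cv2.INTER_CUBIC)
    cv2.imwrite("pics/"+name+".png",c)
E
python3 - <<'E'
from h import *
import pickle
D={n:robot.get_image(n) for n in("scene","side")}
pickle.dump(D,open("D0.pkl","wb"))
crop(D["scene"]["image"],240,120,430,280,4,"sc_stand"); crop(D["scene"]["image"],70,230,210,340,5,"sc_wood")
crop(D["side"]["image"],190,130,360,250,4.5,"si_stand"); crop(D["side"]["image"],175,290,335,375,4.5,"si_wood")
E
```

```text
(no output)
```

View pics/sc_stand.png

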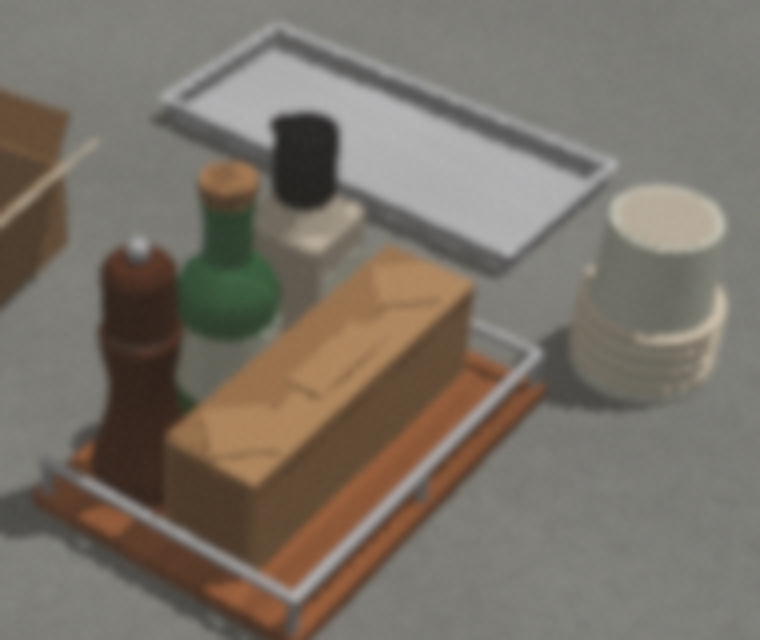

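View pics/si_stand.png

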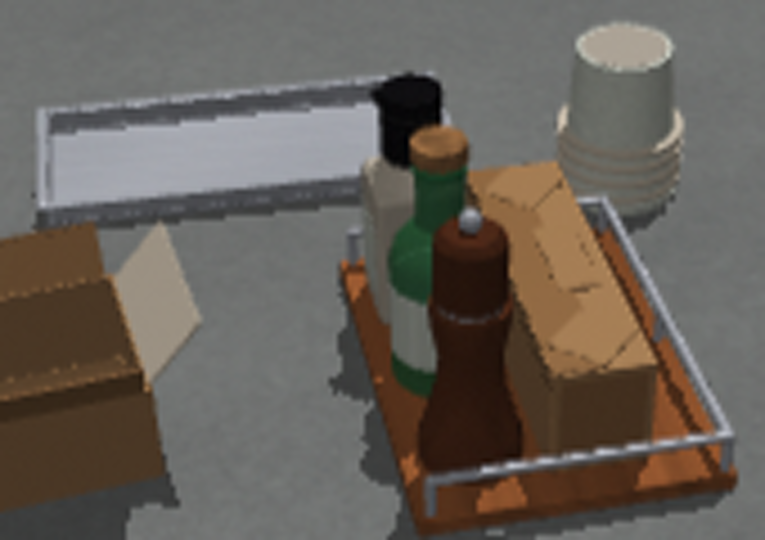

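View pics/sc_wood.png

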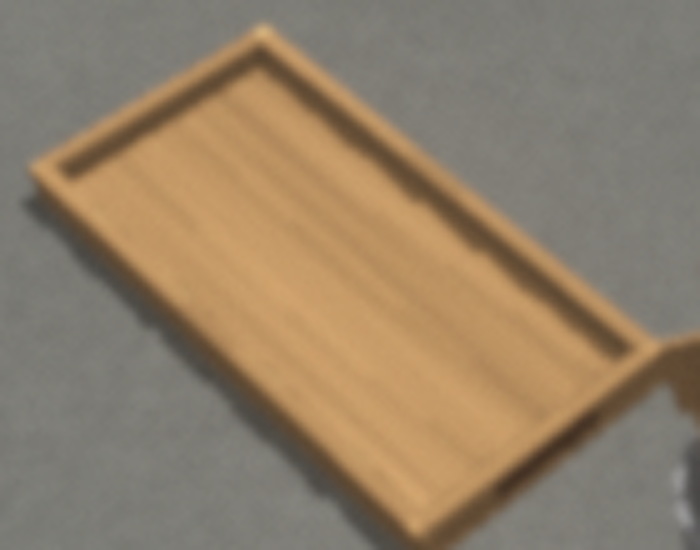

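View pics/si_wood.png

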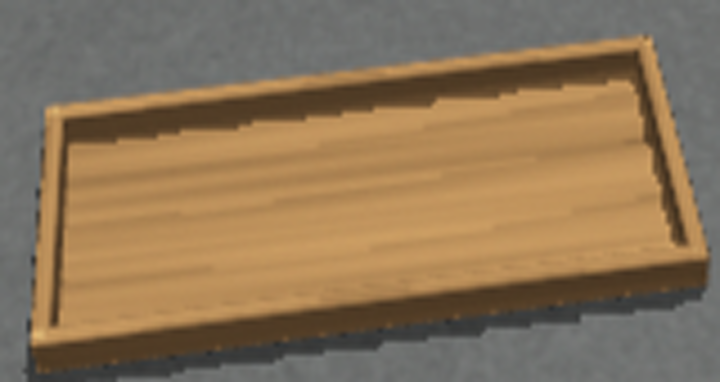

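```bash
cat > m.py <<'E'
from h import *
import pickle
D=pickle.load(open("D0.pkl","rb")); S,T=D["scene"],D["side"]
P=lambda x0,y0,s,L:[(x0+(u+.5)/s-.5,y0+(v+.5)/s-.5) for u,v in L]
def quad(n,d,L,z):
    q=np.array([onz(d,p,z)[:2] for p in L]);e=np.diff(np.vstack([q,q[:1]]),axis=0)
    print(n,q.mean(0).round(4),"len",np.hypot(*e.T).round(4),"ang",np.degrees(np.arctan2(e[:,1],e[:,0])).round(1))
quad("box sc",S,P(240,120,4,[(165,440),(253,490),(472,290),(390,248)]),.077)
quad("box si",T,P(190,130,4.5,[(552,376),(655,366),(560,162),(470,170)]),.077)
quad("steel sc",S,P(240,120,4,[(280,25),(615,163),(505,268),(163,97)]),.017)
quad("wood sc",S,P(70,230,5,[(262,30),(35,165),(418,535),(658,348)]),.020)
quad("wood si",T,P(175,290,4.5,[(48,108),(648,42),(706,258),(35,345)]),.020)
for n,a,b in[("rail back -y",(293,597),(728,436)),("rail back +y",(540,353),(603,200)),("rail front -y",(48,465),(432,482)),
  ("mill knob",(138,245),(470,217)),("cork top c",(229,178),(439,142)),("cap top c",(307,122),(411,86))]:
    p,g=tri(S,P(240,120,4,[a])[0],T,P(190,130,4.5,[b])[0]); print(n,p.round(4),round(g,4))
E
python3 m.py
```

```text
box sc [0.6572 0.0535] len [0.0551 0.1953 0.0556 0.1981] ang [   5.1   96.4 -177.8  -83.4]
box si [0.6548 0.0528] len [0.0527 0.1985 0.0537 0.1984] ang [   2.8   95.6 -176.9  -84.1]
steel sc [0.4847 0.3061] len [0.2707 0.1373 0.2801 0.1241] ang [   4.8  -82.6 -177.9   93.5]
wood sc [ 0.5005 -0.3011] len [0.1058 0.2595 0.1085 0.258 ] ang [ -87.3    2.7   93.5 -176.7]
wood si [ 0.4993 -0.3038] len [0.2577 0.1069 0.2569 0.1096] ang [   2.4  -86.7 -177.    93.7]
rail back -y [ 0.7305 -0.0501  0.0334] 0.0026
rail back +y [0.7034 0.1809 0.0315] 0.0024
rail front -y [ 0.5755 -0.0686  0.0309] 0.0005
mill knob [ 0.5993 -0.0227  0.1604] 0.0026
cork top c [0.5909 0.0492 0.1597] 0.0024
cap top c [0.5815 0.118  0.1555] 0.0043
```

```bash
cat >> h.py <<'E'
from scipy.spatial.transform import Rotation as Ro
def go(p,yawdeg,show=True):
    s=robot.state(); Rt=Ro.from_euler("xyz",s["eef_rot"]).as_matrix()
    G=Ro.from_euler("xyz",[-np.pi/2,0,np.radians(yawdeg)]).as_matrix()
    dp=Rt.T@(np.asarray(p)-s["tool_pos"])/0.15
    rv=Ro.from_matrix(Rt.T@G).as_rotvec()/(np.pi/4)
    print("t",round(s["time"],2),"pos",s["tool_pos"].round(4),"rpy",np.degrees(s["eef_rot"]).round(2),"gap",round(s["finger_gap"],4),"F",s["ft_force"].round(1))
    print("   dpos",dp.round(3),"rot",rv.round(3))
E
cat >> m.py <<'E'
print("pot",tri(S,(230,335),T,(385,295)),onz(S,(232,367),0)); print("cups",onz(S,(402,217),0)); print("openbox",onz(S,(229,200),0),onz(S,(200,150),.095),onz(S,(263,155),.095),onz(T,(233,185),.095))
E
python3 m.py|tail -3
python3 - <<'E'
from h import *
d=robot.get_image("wrist"); s=robot.state()
Rt=Ro.from_euler("xyz",s["eef_rot"]).as_matrix()
print("cam in tool",Rt.T@(-d["R"].T@d["t"]-s["tool_pos"]), Rt.T@d["R"].T)
go([.60,.05,.33],-83.5)
E
```

```text
pot (array([ 0.74397629, -0.26739991,  0.05009664]), np.float64(0.0060587220674861685)) [ 0.76305628 -0.28297761  0.        ]
cups [0.74556765 0.23244175 0.        ]
openbox [ 0.41939325 -0.00295213  0.        ] [ 3.21524900e-01 -1.75372121e-04  9.50000000e-02] [0.44389923 0.08948989 0.095     ] [0.46006518 0.05856647 0.095     ]
cam in tool [-0.07064298 -0.14145453 -0.00073828] [[-4.96115837e-04  9.60003714e-01  2.79986828e-01]
 [-2.54968844e-04 -2.79986974e-01  9.60003765e-01]
 [ 9.99999844e-01  4.04885154e-04  3.83677010e-04]]
t 0.3 pos [ 0.19   -0.516   0.2311] rpy [ -90.02    0.   -159.79] gap 0.0855 F [0.3 0.6 0.4]
   dpos [-3.869 -0.658 -2.597] rot [ 0.    -1.695 -0.   ]
```

Emit:
{"method": "jog_arm", "body": {"deltas": [{"delta_pos": [-0.3,-0.4,-0.2],"rot": [0,0,0],"hand": 0},{"delta_pos": [-0.65,-0.65,-0.43],"rot": [0,0,0],"hand": 0},{"delta_pos": [-1,-0.65,-0.67],"rot": [0,0,0],"hand": 0}]}}

```text
time: 0.68
tool_pos: [0.2821, -0.3902, 0.3262]
eef_rot: [-1.568, 0.001, -2.79]
ft_force: [0.9, -1.1, -1.3]
finger_gap: 0.0853
```

Emit:
{"method": "jog_arm", "body": {"deltas": [{"delta_pos": [-0.35,0,-0.23],"rot": [0,-0.2,0],"hand": 0},{"delta_pos": [-0.7,0,-0.47],"rot": [0,-0.4,0],"hand": 0},{"delta_pos": [-1,0,-0.67],"rot": [0,-0.6,0],"hand": 0}]}}

```text
time: 1.05
tool_pos: [0.3881, -0.2427, 0.3243]
eef_rot: [-1.57, 0.0, -2.312]
ft_force: [1.3, -0.9, -0.0]
finger_gap: 0.0856
```

```bash
python3 -c "
from h import *
go([.60,.05,.33],-83.5)"
```

```text
t 1.05 pos [ 0.3881 -0.2427  0.3243] rpy [ -89.97    0.   -132.47] gap 0.0856 F [ 1.3 -0.9 -0. ]
   dpos [-2.393 -0.038 -0.276] rot [-1.000e-03 -1.088e+00  0.000e+00]
```

Emit:
{"method": "jog_arm", "body": {"deltas": [{"delta_pos": [-0.35,0,-0.05],"rot": [0,-0.25,0],"hand": 0},{"delta_pos": [-0.7,0,-0.1],"rot": [0,-0.5,0],"hand": 0},{"delta_pos": [-1,0,-0.15],"rot": [0,-0.75,0],"hand": 0},{"delta_pos": [-1,0,-0.15],"rot": [0,-1,0],"hand": 0},{"delta_pos": [-1,0,-0.15],"rot": [0,-1,0],"hand": 0}]}}

```text
time: 1.68
tool_pos: [0.4727, -0.1189, 0.324]
eef_rot: [-1.571, 0.0, -1.531]
ft_force: [-1.2, 0.1, -1.5]
finger_gap: 0.0855
```

```bash
python3 -c "
from h import *
go([.60,.05,.33],-83.5)"
```

```text
t 1.68 pos [ 0.4727 -0.1189  0.324 ] rpy [-90.01   0.   -87.71] gap 0.0855 F [-1.2  0.1 -1.5]
   dpos [-1.091 -0.04   0.893] rot [ 0.    -0.094 -0.   ]
```

Emit:
{"method": "jog_arm", "body": {"deltas": [{"delta_pos": [-0.3,0,0.27],"rot": [0,-0.09,0],"hand": 0},{"delta_pos": [-0.6,0,0.54],"rot": [0,-0.09,0],"hand": 0},{"delta_pos": [-0.9,-0.04,0.8],"rot": [0,-0.09,0],"hand": 0},{"delta_pos": [-1,-0.04,0.89],"rot": [0,-0.09,0],"hand": 0},{"delta_pos": [-1,-0.04,0.89],"rot": [0,-0.09,0],"hand": 0}]}}

```text
time: 2.3
tool_pos: [0.6005, 0.0361, 0.3296]
eef_rot: [-1.572, 0.0, -1.463]
ft_force: [-0.7, -0.9, -0.2]
finger_gap: 0.0853
```

```bash
python3 -c "
from h import *
go([.60,.05,.33],-83.5)
import pickle
d=robot.get_image('wrist');pickle.dump(d,open('W1.pkl','wb'));cv2.imwrite('pics/w1.png',d['image'][:,:,::-1])"
```

```text
t 2.3 pos [0.6005 0.0361 0.3296] rpy [-90.04   0.   -83.85] gap 0.0853 F [-0.7 -0.9 -0.2]
   dpos [-0.093 -0.003  0.007] rot [ 0.001 -0.008 -0.   ]
```

View pics/w1.png

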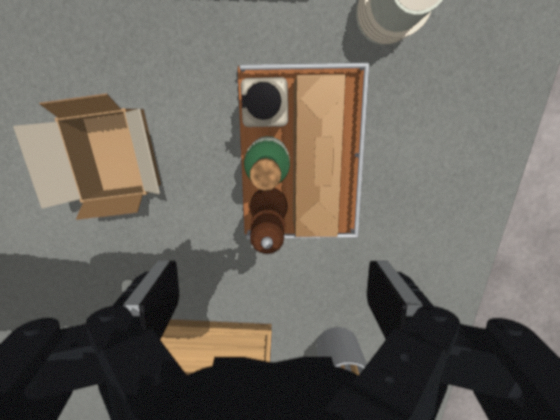

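The wrist view shows the stand from above: cap (264,99), cork (266,174), mill knob (267,242), and the box at columns 296–344. The open box is to the left and clear. I'll measure from a crop.

```bash
python3 -c "
from h import *
import pickle
d=pickle.load(open('W1.pkl','rb'));crop(d['image'],230,55,380,255,3,'w1c')"
```

```text
(no output)
```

View pics/w1c.png

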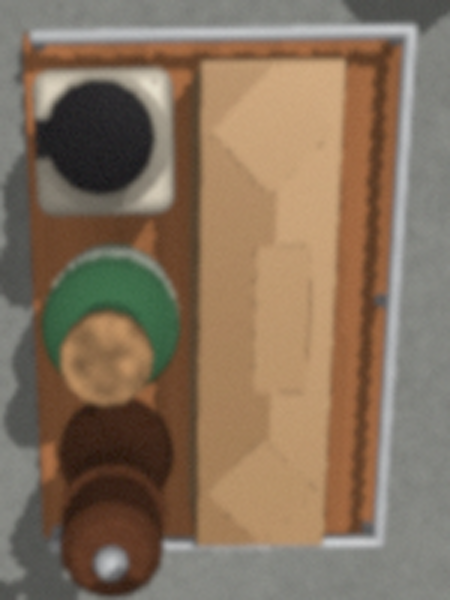

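```bash
python3 -c "
from h import *
import pickle
D=pickle.load(open('D0.pkl','rb'))
a=cv2.resize(D['scene']['image'][140:210,295:340,::-1],None,fx=8,fy=8,interpolation=cv2.INTER_CUBIC)
b=cv2.resize(D['side']['image'][140:210,265:310,::-1],None,fx=8,fy=8,interpolation=cv2.INTER_CUBIC)
c=np.hstack([a,b]);c=cv2.convertScaleAbs(c,alpha=1.8,beta=20);cv2.imwrite('pics/cap.png',c)
P=lambda u,v:(230+(u+.5)/3-.5,55+(v+.5)/3-.5)
d=pickle.load(open('W1.pkl','rb'))
for n,p,z in [('cap',(101,137),.154),('cork',(107,358),.162),('knob',(110,562),.163),('b1',(200,62),.077),('b2',(346,60),.077),('b3',(323,543),.077),('b4',(196,543),.077),('r1',(412,28),.037),('r2',(380,543),.037)]:
    print(n,onz(d,P(*p),z).round(4))
"
```

```text
cap [0.5823 0.1181 0.154 ]
cork [0.5913 0.05   0.162 ]
knob [ 0.5996 -0.0206  0.163 ]
b1 [0.6148 0.1518 0.077 ]
b2 [0.6702 0.1585 0.077 ]
b3 [ 0.6939 -0.0374  0.077 ]
b4 [ 0.6384 -0.0434  0.077 ]
r1 [0.7033 0.1789 0.037 ]
r2 [ 0.7317 -0.0492  0.037 ]
```

View pics/cap.png

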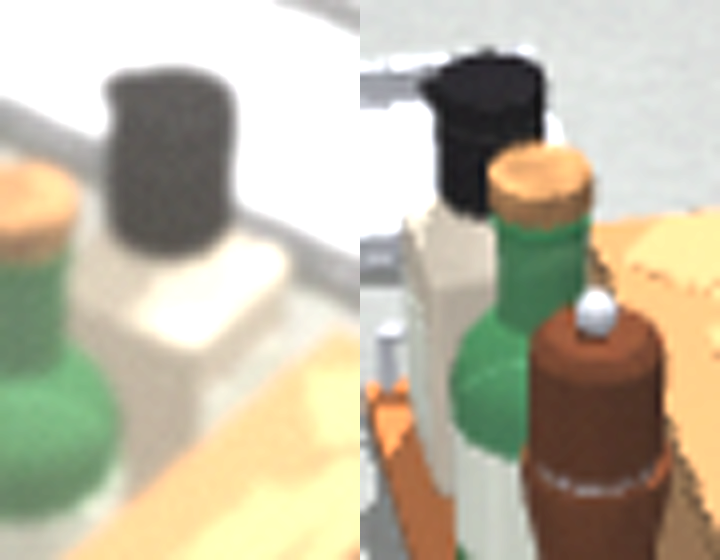

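Wrist, scene and side views agree within about 2 mm. Sauce is at (0.582,0.118), oil at (0.591,0.050), mill at (0.5995,−0.021), and the stand yaw is about 6.7°. The sauce cap has a spout at its top facing the robot, so I'll grip it at 50° to the row. The sauce bottle goes first.

```bash
python3 -c "
from h import *
go([.582,.118,.23],-33.5)"
```

```text
t 2.35 pos [0.6    0.0353 0.3298] rpy [-9.005e+01 -1.000e-02 -8.386e+01] gap 0.0854 F [-0.3 -0.9 -0.8]
   dpos [-0.561  0.665 -0.06 ] rot [ 1.000e-03 -1.119e+00 -0.000e+00]
```

Emit:
{"method": "jog_arm", "body": {"deltas": [{"delta_pos": [-0.28,0,-0.03],"rot": [0,-0.22,0],"hand": 0},{"delta_pos": [-0.561,0.2,-0.06],"rot": [0,-0.44,0],"hand": 0.3},{"delta_pos": [-0.561,0.4,-0.06],"rot": [0,-0.66,0],"hand": 0.3},{"delta_pos": [-0.561,0.665,-0.06],"rot": [0,-0.88,0],"hand": 0.3},{"delta_pos": [-0.561,0.665,-0.06],"rot": [0,-1,0],"hand": 0.3},{"delta_pos": [-0.561,0.665,-0.06],"rot": [0,-1,0],"hand": 0.3}]}}

```text
time: 3.1
tool_pos: [0.5818, 0.1171, 0.2306]
eef_rot: [-1.571, -0.0, -0.68]
ft_force: [0.6, -0.4, -0.1]
finger_gap: 0.0598
```

```bash
python3 -c "
from h import *
go([.582,.118,.114],-38.9)"
```

```text
t 3.1 pos [0.5818 0.1171 0.2306] rpy [-90.01  -0.   -38.93] gap 0.0598 F [ 0.6 -0.4 -0.1]
   dpos [-0.003  0.777  0.005] rot [ 0.    -0.001  0.   ]
```

Emit:
{"method": "jog_arm", "body": {"deltas": [{"delta_pos": [0,0.25,0],"rot": [0,0,0],"hand": 0.3},{"delta_pos": [0,0.5,0],"rot": [0,0,0],"hand": 0.3},{"delta_pos": [0,0.7,0],"rot": [0,0,0],"hand": 0.3},{"delta_pos": [0,0.777,0],"rot": [0,0,0],"hand": 0.3},{"delta_pos": [0,0.777,0],"rot": [0,0,0],"hand": 0.3}]}}

```text
time: 3.72
tool_pos: [0.5823, 0.1181, 0.1143]
eef_rot: [-1.571, -0.0, -0.678]
ft_force: [0.3, -0.1, -0.2]
finger_gap: 0.0597
```

Emit:
{"method": "jog_arm", "body": {"deltas": [{"delta_pos": [0,0,0],"rot": [0,0,0],"hand": 0.5},{"delta_pos": [0,0,0],"rot": [0,0,0],"hand": 0.7},{"delta_pos": [0,0,0],"rot": [0,0,0],"hand": 1},{"delta_pos": [0,0,0],"rot": [0,0,0],"hand": 1},{"delta_pos": [0,0,0],"rot": [0,0,0],"hand": 1}]}}

```text
time: 4.35
tool_pos: [0.5827, 0.1184, 0.1154]
eef_rot: [-1.57, -0.002, -0.676]
ft_force: [-1.8, -1.6, 6.6]
finger_gap: 0.0339
```

```bash
python3 -c "
from h import *
go([.582,.118,.214],-38.9)"
```

```text
t 4.35 pos [0.5827 0.1184 0.1154] rpy [-89.93  -0.1  -38.75] gap 0.0339 F [-1.8 -1.6  6.6]
   dpos [-0.001 -0.658 -0.004] rot [-0.002  0.003  0.002]
```

```bash
cat >> m.py <<'E'
quad("steel sc",S,P(240,120,4,[(280,25),(615,163),(508,256),(163,97)]),.017)
for n,d,p in(("tl",S,P(240,120,4,[(280,25)])[0]),("nl",S,P(240,120,4,[(163,97)])[0]),("far r",S,P(240,120,4,[(615,163)])[0]),("near r",S,P(240,120,4,[(508,256)])[0]),("si tl",T,P(190,130,4.5,[(40,108)])[0]),("si nl",T,P(190,130,4.5,[(42,208)])[0])): print(n,onz(d,p,.017).round(4))
E
python3 m.py|tail -7
```

```text
steel sc [0.4832 0.3087] len [0.2707 0.126  0.2747 0.1241] ang [   4.8  -84.7 -175.6   93.5]
tl [0.3435 0.3598 0.017 ]
nl [0.351  0.2359 0.017 ]
far r [0.6133 0.3824 0.017 ]
near r [0.625  0.2569 0.017 ]
si tl [0.3405 0.3592 0.017 ]
si nl [0.3525 0.2311 0.017 ]
```

Emit:
{"method": "jog_arm", "body": {"deltas": [{"delta_pos": [0,-0.1,0],"rot": [0,0,0],"hand": 1},{"delta_pos": [0,-0.3,0],"rot": [0,0,0],"hand": 1},{"delta_pos": [0,-0.5,0],"rot": [0,0,0],"hand": 1},{"delta_pos": [0,-0.6,0],"rot": [0,0,0],"hand": 1},{"delta_pos": [0,-0.6,0],"rot": [0,0,0],"hand": 1}]}}

```text
time: 4.97
tool_pos: [0.5824, 0.1185, 0.2047]
eef_rot: [-1.57, -0.001, -0.676]
ft_force: [-0.4, -0.3, -3.9]
finger_gap: 0.0339
```

```bash
python3 -c "
from h import *
go([.407,.301,.2],-38.9)
d=robot.get_image('side');crop(d['image'],190,100,360,250,4,'s2')"
```

```text
t 4.97 pos [0.5824 0.1185 0.2047] rpy [-8.993e+01 -6.000e-02 -3.874e+01] gap 0.0339 F [-0.4 -0.3 -3.9]
   dpos [-1.673  0.03   0.217] rot [-0.002  0.004  0.001]
```

View pics/s2.png

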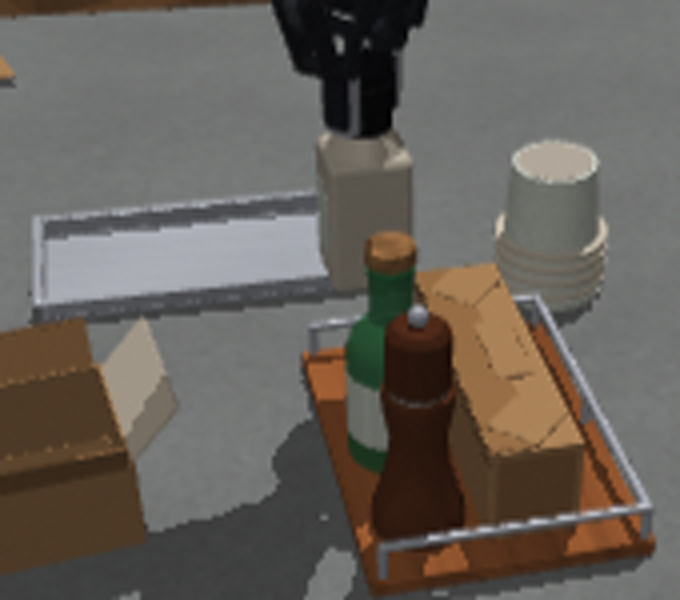

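Sauce is held upright and the rest is unmoved. Next it goes to the near tray slot at (0.405,0.302).

Emit:
{"method": "jog_arm", "body": {"deltas": [{"delta_pos": [-0.2,0,0.03],"rot": [0,0,0],"hand": 1},{"delta_pos": [-0.5,0,0.07],"rot": [0,0,0],"hand": 1},{"delta_pos": [-0.8,0,0.11],"rot": [0,0,0],"hand": 1},{"delta_pos": [-1,0,0.13],"rot": [0,0,0],"hand": 1}]}}

```text
time: 5.52
tool_pos: [0.4753, 0.2285, 0.2025]
eef_rot: [-1.573, 0.001, -0.675]
ft_force: [0.1, -0.8, -2.9]
finger_gap: 0.0338
```

```bash
python3 -c "
from h import *
go([.405,.302,.2],-38.9)"
```

```text
t 5.53 pos [0.4753 0.2285 0.2025] rpy [-9.012e+01  8.000e-02 -3.869e+01] gap 0.0338 F [ 0.1 -0.8 -2.9]
   dpos [-0.672  0.017  0.089] rot [ 0.003  0.005 -0.002]
```

Emit:
{"method": "jog_arm", "body": {"deltas": [{"delta_pos": [-0.25,0,0.03],"rot": [0,0,0],"hand": 1},{"delta_pos": [-0.5,0,0.07],"rot": [0,0,0],"hand": 1},{"delta_pos": [-0.66,0,0.09],"rot": [0,0,0],"hand": 1},{"delta_pos": [-0.66,0.1,0.09],"rot": [0,0,0],"hand": 1},{"delta_pos": [-0.66,0.25,0.09],"rot": [0,0,0],"hand": 1},{"delta_pos": [-0.66,0.4,0.09],"rot": [0,0,0],"hand": 1},{"delta_pos": [-0.66,0.5,0.09],"rot": [0,0,0],"hand": 1},{"delta_pos": [-0.66,0.5,0.09],"rot": [0,0,0],"hand": 1}]}}

```text
time: 6.52
tool_pos: [0.4081, 0.2993, 0.1274]
eef_rot: [-1.573, 0.001, -0.676]
ft_force: [0.7, 0.7, -3.2]
finger_gap: 0.0337
```

```bash
python3 -c "
from h import *
go([.405,.302,.106],-38.9)"
```

```text
t 6.53 pos [0.4081 0.2993 0.1274] rpy [-9.015e+01  5.000e-02 -3.876e+01] gap 0.0337 F [ 0.7  0.7 -3.2]
   dpos [-0.027  0.143  0.001] rot [ 0.003  0.003 -0.001]
```

Emit:
{"method": "jog_arm", "body": {"deltas": [{"delta_pos": [0,0.07,0],"rot": [0,0,0],"hand": 1},{"delta_pos": [0,0.12,0],"rot": [0,0,0],"hand": 1},{"delta_pos": [0,0.145,0],"rot": [0,0,0],"hand": 1},{"delta_pos": [0,0.145,0],"rot": [0,0,0],"hand": 1}]}}

```text
time: 7.02
tool_pos: [0.4085, 0.3, 0.107]
eef_rot: [-1.571, 0.0, -0.676]
ft_force: [-0.3, -0.4, -3.0]
finger_gap: 0.0334
```

Emit:
{"method": "jog_arm", "body": {"deltas": [{"delta_pos": [0,0.01,0],"rot": [0,0,0],"hand": 1},{"delta_pos": [0,0.013,0],"rot": [0,0,0],"hand": 1}]}}

```text
time: 7.28
tool_pos: [0.4089, 0.3002, 0.1063]
eef_rot: [-1.57, -0.001, -0.676]
ft_force: [-4.4, -4.1, 14.0]
finger_gap: 0.0335
```

Emit:
{"method": "jog_arm", "body": {"deltas": [{"delta_pos": [0,0.006,0],"rot": [0,0,0],"hand": 0.5},{"delta_pos": [0,0.006,0],"rot": [0,0,0],"hand": 0.3},{"delta_pos": [0,0.006,0],"rot": [0,0,0],"hand": 0.3}]}}

```text
time: 7.65
tool_pos: [0.4086, 0.3001, 0.1043]
eef_rot: [-1.571, -0.0, -0.676]
ft_force: [-0.2, 0.2, 0.8]
finger_gap: 0.0595
```

Emit:
{"method": "jog_arm", "body": {"deltas": [{"delta_pos": [0,-0.2,0],"rot": [0,0,0],"hand": 0.3},{"delta_pos": [0,-0.5,0],"rot": [0,0,0],"hand": 0.3},{"delta_pos": [0,-0.8,0],"rot": [0,0,0],"hand": 0.3}]}}

```text
time: 8.02
tool_pos: [0.4083, 0.3, 0.2255]
eef_rot: [-1.571, 0.0, -0.676]
ft_force: [0.4, -0.2, -0.3]
finger_gap: 0.0599
```

```bash
python3 -c "
from h import *
go([.591,.05,.22],-83.5)"
```

```text
t 8.03 pos [0.4083 0.3    0.2255] rpy [-9.002e+01  1.000e-02 -3.873e+01] gap 0.0599 F [ 0.4 -0.2 -0.3]
   dpos [ 1.993  0.037 -0.538] rot [ 0.     0.995 -0.   ]
```

Emit:
{"method": "jog_arm", "body": {"deltas": [{"delta_pos": [0.35,0,-0.1],"rot": [0,0,0],"hand": 0.3},{"delta_pos": [0.7,0,-0.2],"rot": [0,0,0],"hand": 0.3},{"delta_pos": [1,0,-0.3],"rot": [0,0,0],"hand": 0.3}]}}

```text
time: 8.4
tool_pos: [0.4983, 0.1695, 0.2244]
eef_rot: [-1.57, -0.0, -0.676]
ft_force: [0.2, 0.4, 0.4]
finger_gap: 0.06
```

```bash
python3 -c "
from h import *
go([.591,.05,.22],-83.5)"
```

```text
t 8.4 pos [0.4983 0.1695 0.2244] rpy [-8.998e+01 -2.000e-02 -3.874e+01] gap 0.06 F [0.2 0.4 0.4]
   dpos [ 0.981  0.029 -0.235] rot [-0.001  0.995  0.   ]
```

Emit:
{"method": "jog_arm", "body": {"deltas": [{"delta_pos": [0.3,0,-0.08],"rot": [0,0.22,0],"hand": 0.3},{"delta_pos": [0.6,0,-0.16],"rot": [0,0.44,0],"hand": 0.3},{"delta_pos": [0.95,0.02,-0.235],"rot": [0,0.66,0],"hand": 0.3},{"delta_pos": [0.95,0.02,-0.235],"rot": [0,0.88,0],"hand": 0.3},{"delta_pos": [0.95,0.02,-0.235],"rot": [0,0.995,0],"hand": 0.3},{"delta_pos": [0.95,0.02,-0.235],"rot": [0,0.995,0],"hand": 0.3}]}}

```text
time: 9.15
tool_pos: [0.5865, 0.0543, 0.2211]
eef_rot: [-1.571, 0.0, -1.457]
ft_force: [0.3, -0.6, -0.3]
finger_gap: 0.0598
```

```bash
python3 -c "
from h import *
go([.591,.0497,.114],-83.5)
d=robot.get_image('wrist');crop(d['image'],100,0,500,300,2,'w3')"
```

```text
t 9.15 pos [0.5865 0.0543 0.2211] rpy [-90.01   0.   -83.48] gap 0.0598 F [ 0.3 -0.6 -0.3]
   dpos [0.034 0.714 0.027] rot [ 0.  0. -0.]
```

View pics/w3.png

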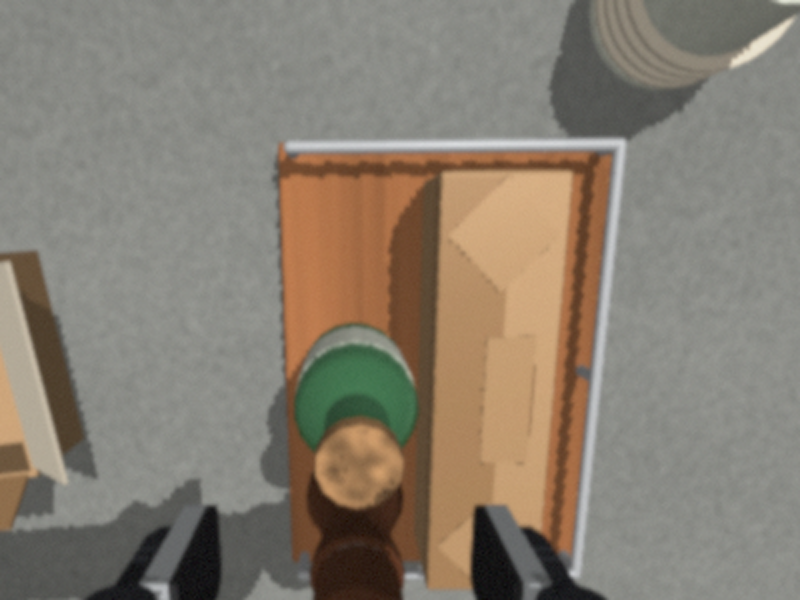

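The wrist view shows the cork at crop (358,465), slightly right of the finger centre as computed, with the way down clear. Descending onto the neck.

Emit:
{"method": "jog_arm", "body": {"deltas": [{"delta_pos": [0.034,0.15,0.027],"rot": [0,0,0],"hand": 0.3},{"delta_pos": [0.034,0.4,0.027],"rot": [0,0,0],"hand": 0.3},{"delta_pos": [0.034,0.6,0.027],"rot": [0,0,0],"hand": 0.3},{"delta_pos": [0.034,0.714,0.027],"rot": [0,0,0],"hand": 0.3},{"delta_pos": [0.034,0.714,0.027],"rot": [0,0,0],"hand": 0.3},{"delta_pos": [0.034,0.714,0.027],"rot": [0,0,0],"hand": 0.3}]}}

```text
time: 9.95
tool_pos: [0.5917, 0.0499, 0.1153]
eef_rot: [-1.569, -0.0, -1.457]
ft_force: [-0.0, 0.0, -0.3]
finger_gap: 0.0596
```

Emit:
{"method": "jog_arm", "body": {"deltas": [{"delta_pos": [0,0,0],"rot": [0,0,0],"hand": 0.5},{"delta_pos": [0,0,0],"rot": [0,0,0],"hand": 0.7},{"delta_pos": [0,0,0],"rot": [0,0,0],"hand": 1},{"delta_pos": [0,0,0],"rot": [0,0,0],"hand": 1},{"delta_pos": [0,0,0],"rot": [0,0,0],"hand": 1}]}}

```text
time: 10.58
tool_pos: [0.5916, 0.0498, 0.1152]
eef_rot: [-1.569, -0.0, -1.457]
ft_force: [-1.6, 0.1, 5.8]
finger_gap: 0.0276
```

Emit:
{"method": "jog_arm", "body": {"deltas": [{"delta_pos": [0,-0.1,0],"rot": [0,0,0],"hand": 1},{"delta_pos": [0,-0.3,0],"rot": [0,0,0],"hand": 1},{"delta_pos": [0,-0.5,0],"rot": [0,0,0],"hand": 1},{"delta_pos": [0,-0.6,0],"rot": [0,0,0],"hand": 1},{"delta_pos": [0,-0.6,0],"rot": [0,0,0],"hand": 1}]}}

```text
time: 11.2
tool_pos: [0.5912, 0.0498, 0.2048]
eef_rot: [-1.57, -0.0, -1.458]
ft_force: [-1.1, 0.4, -5.8]
finger_gap: 0.0274
```

```bash
python3 -c "
from h import *
go([.484,.306,.2],-83.5)
d=robot.get_image('side');crop(d['image'],190,80,360,250,3.5,'s3')"
```

```text
t 11.2 pos [0.5912 0.0498 0.2048] rpy [-8.993e+01 -1.000e-02 -8.351e+01] gap 0.0274 F [-1.1  0.4 -5.8]
   dpos [-1.778  0.031 -0.517] rot [-0.002 -0.     0.   ]
```

View pics/s3.png

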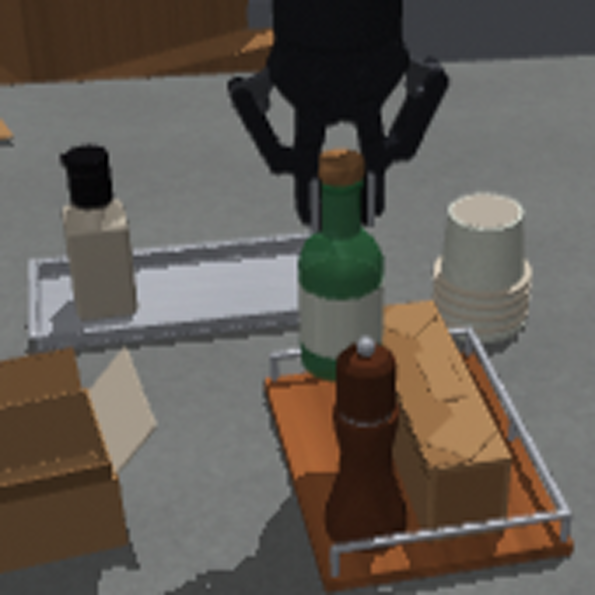

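Sauce stands in the tray, the oil bottle is held upright, and the mill and box are undisturbed. Oil goes to the middle slot.

Emit:
{"method": "jog_arm", "body": {"deltas": [{"delta_pos": [-0.2,0,-0.06],"rot": [0,0,0],"hand": 1},{"delta_pos": [-0.5,0,-0.15],"rot": [0,0,0],"hand": 1},{"delta_pos": [-0.8,0,-0.24],"rot": [0,0,0],"hand": 1},{"delta_pos": [-1,0,-0.3],"rot": [0,0,0],"hand": 1}]}}

```text
time: 11.75
tool_pos: [0.5278, 0.1952, 0.2026]
eef_rot: [-1.573, -0.0, -1.457]
ft_force: [0.8, -0.6, -5.4]
finger_gap: 0.0276
```

Emit:
{"method": "jog_arm", "body": {"deltas": [{"delta_pos": [-0.25,0,-0.06],"rot": [0,0,0],"hand": 1},{"delta_pos": [-0.5,0,-0.14],"rot": [0,0,0],"hand": 1},{"delta_pos": [-0.7,0,-0.2],"rot": [0,0,0],"hand": 1},{"delta_pos": [-0.78,0,-0.22],"rot": [0,0,0],"hand": 1},{"delta_pos": [-0.78,0,-0.22],"rot": [0,0,0],"hand": 1},{"delta_pos": [-0.78,0,-0.22],"rot": [0,0,0],"hand": 1}]}}

```text
time: 12.5
tool_pos: [0.4837, 0.3053, 0.2037]
eef_rot: [-1.571, -0.0, -1.458]
ft_force: [0.4, 0.5, -5.9]
finger_gap: 0.0276
```

```bash
python3 -c "
from h import *
go([.486,.306,.1065],-83.5)"
```

```text
t 12.5 pos [0.4837 0.3053 0.2037] rpy [-9.003e+01 -3.000e-02 -8.356e+01] gap 0.0276 F [ 0.4  0.5 -5.9]
   dpos [-0.003  0.648  0.016] rot [ 0.001 -0.001  0.001]
```

Emit:
{"method": "jog_arm", "body": {"deltas": [{"delta_pos": [0,0.1,0.016],"rot": [0,0,0],"hand": 1},{"delta_pos": [0,0.25,0.016],"rot": [0,0,0],"hand": 1},{"delta_pos": [0,0.4,0.016],"rot": [0,0,0],"hand": 1},{"delta_pos": [0,0.52,0.016],"rot": [0,0,0],"hand": 1},{"delta_pos": [0,0.6,0.016],"rot": [0,0,0],"hand": 1},{"delta_pos": [0,0.63,0.016],"rot": [0,0,0],"hand": 1},{"delta_pos": [0,0.64,0.016],"rot": [0,0,0],"hand": 1},{"delta_pos": [0,0.648,0.016],"rot": [0,0,0],"hand": 1}]}}

```text
time: 13.5
tool_pos: [0.4861, 0.3067, 0.1074]
eef_rot: [-1.57, 0.0, -1.457]
ft_force: [0.3, 0.4, -5.2]
finger_gap: 0.0277
```

Emit:
{"method": "jog_arm", "body": {"deltas": [{"delta_pos": [0,0.007,0],"rot": [0,0,0],"hand": 1},{"delta_pos": [0,0.012,0],"rot": [0,0,0],"hand": 1}]}}

```text
time: 13.75
tool_pos: [0.4864, 0.3071, 0.1063]
eef_rot: [-1.569, 0.001, -1.458]
ft_force: [-2.9, 1.5, 8.7]
finger_gap: 0.0278
```

Contact made. I'll release, raise and go to the mill.

Emit:
{"method": "jog_arm", "body": {"deltas": [{"delta_pos": [0,0.005,0],"rot": [0,0,0],"hand": 0.6},{"delta_pos": [0,0.005,0],"rot": [0,0,0],"hand": 0.35},{"delta_pos": [0,0.005,0],"rot": [0,0,0],"hand": 0.35}]}}

```text
time: 14.12
tool_pos: [0.4858, 0.3065, 0.1044]
eef_rot: [-1.571, 0.0, -1.458]
ft_force: [0.2, -0.4, 0.1]
finger_gap: 0.0554
```

Emit:
{"method": "jog_arm", "body": {"deltas": [{"delta_pos": [0,-0.2,0],"rot": [0,0,0],"hand": 0.35},{"delta_pos": [0,-0.5,0],"rot": [0,0,0],"hand": 0.35},{"delta_pos": [0,-0.8,0],"rot": [0,0,0],"hand": 0.35},{"delta_pos": [0,-0.8,0],"rot": [0,0,0],"hand": 0.35}]}}

```text
time: 14.62
tool_pos: [0.4871, 0.3072, 0.2278]
eef_rot: [-1.565, 0.002, -1.458]
ft_force: [-0.2, -0.3, -0.8]
finger_gap: 0.0553
```

```bash
python3 -c "
from h import *
go([.5997,-.021,.22],-83.5)"
```

```text
t 14.62 pos [0.4871 0.3072 0.2278] rpy [-89.66   0.13 -83.51] gap 0.0553 F [-0.2 -0.3 -0.8]
   dpos [2.259 0.05  0.498] rot [-0.007 -0.    -0.003]
```

Emit:
{"method": "jog_arm", "body": {"deltas": [{"delta_pos": [0.35,0,0.07],"rot": [0,0,0],"hand": 0.3},{"delta_pos": [0.7,0,0.14],"rot": [0,0,0],"hand": 0.3},{"delta_pos": [1,0,0.22],"rot": [0,0,0],"hand": 0.3}]}}

```text
time: 15.0
tool_pos: [0.5354, 0.1594, 0.2233]
eef_rot: [-1.572, -0.0, -1.458]
ft_force: [-0.4, 0.3, 0.2]
finger_gap: 0.06
```

Emit:
{"method": "jog_arm", "body": {"deltas": [{"delta_pos": [0.35,0,0.07],"rot": [0,0,0],"hand": 0.3},{"delta_pos": [0.7,0,0.14],"rot": [0,0,0],"hand": 0.3},{"delta_pos": [1,0,0.22],"rot": [0,0,0],"hand": 0.3},{"delta_pos": [1,0,0.22],"rot": [0,0,0],"hand": 0.3}]}}

```text
time: 15.5
tool_pos: [0.5855, 0.0133, 0.223]
eef_rot: [-1.572, -0.0, -1.461]
ft_force: [-0.8, 0.8, -0.4]
finger_gap: 0.0597
```

```bash
python3 -c "
from h import *
go([.5997,-.021,.22],-83.5)"
```

```text
t 15.5 pos [0.5855 0.0133 0.223 ] rpy [-9.008e+01 -1.000e-02 -8.371e+01] gap 0.0597 F [-0.8  0.8 -0.4]
   dpos [0.238 0.02  0.069] rot [ 0.002 -0.005  0.   ]
```

Emit:
{"method": "jog_arm", "body": {"deltas": [{"delta_pos": [0.238,0.02,0.069],"rot": [0,0,0],"hand": 0.3},{"delta_pos": [0.238,0.02,0.069],"rot": [0,0,0],"hand": 0.3},{"delta_pos": [0.238,0.02,0.069],"rot": [0,0,0],"hand": 0.3}]}}

```text
time: 15.88
tool_pos: [0.599, -0.0174, 0.2208]
eef_rot: [-1.572, 0.001, -1.457]
ft_force: [0.6, -0.3, -0.9]
finger_gap: 0.0601
```

```bash
python3 -c "
from h import *
go([.5997,-.021,.115],-83.5)
d=robot.get_image('wrist');crop(d['image'],100,0,500,300,2,'w4')"
```

```text
t 15.88 pos [ 0.599  -0.0174  0.2208] rpy [-9.006e+01  3.000e-02 -8.349e+01] gap 0.0601 F [ 0.6 -0.3 -0.9]
   dpos [0.025 0.705 0.002] rot [ 0.001  0.    -0.001]
```

View pics/w4.png

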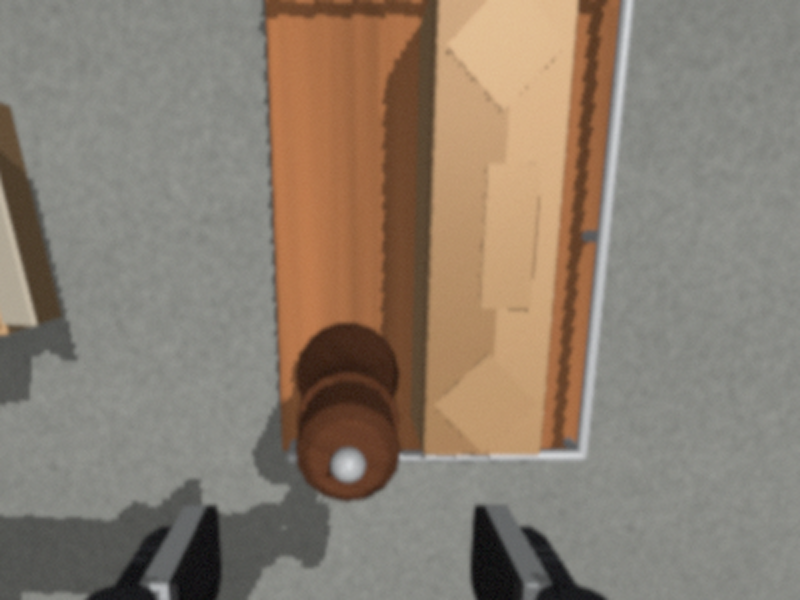

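The mill is centred between the fingers: knob at crop (348,463), fingers mid at 346. Descending and gripping.

Emit:
{"method": "jog_arm", "body": {"deltas": [{"delta_pos": [0.02,0.15,0.002],"rot": [0,0,0],"hand": 0.3},{"delta_pos": [0.02,0.4,0.002],"rot": [0,0,0],"hand": 0.3},{"delta_pos": [0.02,0.6,0.002],"rot": [0,0,0],"hand": 0.3},{"delta_pos": [0.02,0.705,0.002],"rot": [0,0,0],"hand": 0.3},{"delta_pos": [0.02,0.705,0.002],"rot": [0,0,0],"hand": 0.3},{"delta_pos": [0.02,0.705,0.002],"rot": [0,0,0],"hand": 0.3}]}}

```text
time: 16.68
tool_pos: [0.6009, -0.0211, 0.1169]
eef_rot: [-1.569, -0.0, -1.457]
ft_force: [0.5, -0.2, 0.1]
finger_gap: 0.06
```

Emit:
{"method": "jog_arm", "body": {"deltas": [{"delta_pos": [0,0,0],"rot": [0,0,0],"hand": 0.5},{"delta_pos": [0,0,0],"rot": [0,0,0],"hand": 0.7},{"delta_pos": [0,0,0],"rot": [0,0,0],"hand": 1},{"delta_pos": [0,0,0],"rot": [0,0,0],"hand": 1},{"delta_pos": [0,0,0],"rot": [0,0,0],"hand": 1}]}}

```text
time: 17.3
tool_pos: [0.6006, -0.0214, 0.1168]
eef_rot: [-1.569, -0.0, -1.458]
ft_force: [-2.6, -0.5, 5.4]
finger_gap: 0.0364
```

Emit:
{"method": "jog_arm", "body": {"deltas": [{"delta_pos": [0,-0.1,0],"rot": [0,0,0],"hand": 1},{"delta_pos": [0,-0.3,0],"rot": [0,0,0],"hand": 1},{"delta_pos": [0,-0.5,0],"rot": [0,0,0],"hand": 1},{"delta_pos": [0,-0.6,0],"rot": [0,0,0],"hand": 1},{"delta_pos": [0,-0.6,0],"rot": [0,0,0],"hand": 1}]}}

```text
time: 17.92
tool_pos: [0.6005, -0.0214, 0.2065]
eef_rot: [-1.569, -0.0, -1.458]
ft_force: [0.4, 0.6, -3.7]
finger_gap: 0.0363
```

```bash
python3 -c "
from h import *
go([.563,.313,.205],-83.5)
d=robot.get_image('side');crop(d['image'],190,80,360,250,3.5,'s4')"
```

```text
t 17.93 pos [ 0.6005 -0.0214  0.2065] rpy [-8.991e+01 -2.000e-02 -8.352e+01] gap 0.0363 F [ 0.4  0.6 -3.7]
   dpos [-2.243  0.009  0.003] rot [-0.002 -0.     0.   ]
```

View pics/s4.png

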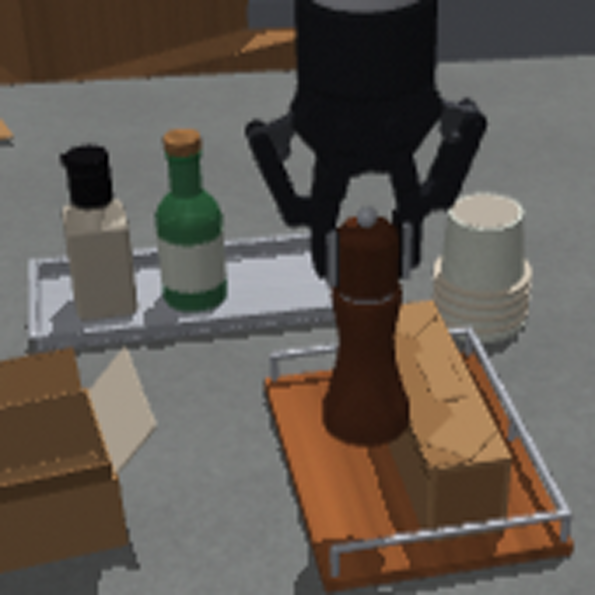

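Mill held upright. It goes to the far slot.

Emit:
{"method": "jog_arm", "body": {"deltas": [{"delta_pos": [-0.2,0,0],"rot": [0,0,0],"hand": 1},{"delta_pos": [-0.5,0,0],"rot": [0,0,0],"hand": 1},{"delta_pos": [-0.8,0,0],"rot": [0,0,0],"hand": 1},{"delta_pos": [-1,0,0],"rot": [0,0,0],"hand": 1}]}}

```text
time: 18.48
tool_pos: [0.5822, 0.1294, 0.204]
eef_rot: [-1.573, 0.0, -1.457]
ft_force: [0.1, 0.0, -3.4]
finger_gap: 0.036
```

Emit:
{"method": "jog_arm", "body": {"deltas": [{"delta_pos": [-0.3,0,0],"rot": [0,0,0],"hand": 1},{"delta_pos": [-0.6,0,0],"rot": [0,0,0],"hand": 1},{"delta_pos": [-0.85,0,0],"rot": [0,0,0],"hand": 1},{"delta_pos": [-1,0,0],"rot": [0,0,0],"hand": 1}]}}

```text
time: 18.98
tool_pos: [0.5654, 0.2781, 0.2042]
eef_rot: [-1.573, -0.001, -1.456]
ft_force: [0.7, 0.0, -2.9]
finger_gap: 0.0363
```

Emit:
{"method": "jog_arm", "body": {"deltas": [{"delta_pos": [-0.15,0,0],"rot": [0,0,0],"hand": 1},{"delta_pos": [-0.24,0,0],"rot": [0,0,0],"hand": 1},{"delta_pos": [-0.24,0,0],"rot": [0,0,0],"hand": 1},{"delta_pos": [-0.24,0,0],"rot": [0,0,0],"hand": 1}]}}

```text
time: 19.48
tool_pos: [0.5624, 0.3118, 0.2056]
eef_rot: [-1.571, -0.0, -1.458]
ft_force: [-0.2, -0.7, -3.1]
finger_gap: 0.0365
```

```bash
python3 -c "
from h import *
go([.563,.313,.109],-83.5)"
```

```text
t 19.48 pos [0.5624 0.3118 0.2056] rpy [-9.001e+01 -2.000e-02 -8.354e+01] gap 0.0365 F [-0.2 -0.7 -3.1]
   dpos [-0.008  0.644  0.005] rot [ 0.    -0.001  0.   ]
```

Emit:
{"method": "jog_arm", "body": {"deltas": [{"delta_pos": [0,0.1,0],"rot": [0,0,0],"hand": 1},{"delta_pos": [0,0.25,0],"rot": [0,0,0],"hand": 1},{"delta_pos": [0,0.4,0],"rot": [0,0,0],"hand": 1},{"delta_pos": [0,0.52,0],"rot": [0,0,0],"hand": 1},{"delta_pos": [0,0.6,0],"rot": [0,0,0],"hand": 1},{"delta_pos": [0,0.63,0],"rot": [0,0,0],"hand": 1},{"delta_pos": [0,0.643,0],"rot": [0,0,0],"hand": 1},{"delta_pos": [0,0.648,0],"rot": [0,0,0],"hand": 1}]}}

```text
time: 20.48
tool_pos: [0.5625, 0.3127, 0.1089]
eef_rot: [-1.57, 0.0, -1.457]
ft_force: [-0.7, -1.1, -3.8]
finger_gap: 0.0364
```

Emit:
{"method": "jog_arm", "body": {"deltas": [{"delta_pos": [0,0.007,0],"rot": [0,0,0],"hand": 1},{"delta_pos": [0,0.007,0],"rot": [0,0,0],"hand": 1}]}}

```text
time: 20.72
tool_pos: [0.5625, 0.3127, 0.1079]
eef_rot: [-1.57, 0.0, -1.458]
ft_force: [-0.5, -0.1, 0.2]
finger_gap: 0.0361
```

Light contact. Releasing, then to the wrap box.

Emit:
{"method": "jog_arm", "body": {"deltas": [{"delta_pos": [0,0.002,0],"rot": [0,0,0],"hand": 0.6},{"delta_pos": [0,0.002,0],"rot": [0,0,0],"hand": 0.3},{"delta_pos": [0,0.002,0],"rot": [0,0,0],"hand": 0.3}]}}

```text
time: 21.1
tool_pos: [0.5623, 0.3125, 0.1071]
eef_rot: [-1.571, 0.0, -1.458]
ft_force: [-0.2, -0.4, 0.8]
finger_gap: 0.0598
```

Emit:
{"method": "jog_arm", "body": {"deltas": [{"delta_pos": [0,-0.2,0],"rot": [0,0,0],"hand": 0.3},{"delta_pos": [0,-0.5,0],"rot": [0,0,0],"hand": 0.3},{"delta_pos": [0,-0.8,0],"rot": [0,0,0],"hand": 0.3},{"delta_pos": [0,-0.8,0],"rot": [0,0,0],"hand": 0.3}]}}

```text
time: 21.6
tool_pos: [0.5636, 0.3132, 0.2309]
eef_rot: [-1.564, 0.002, -1.458]
ft_force: [1.1, -0.4, -0.1]
finger_gap: 0.0597
```

```bash
python3 -c "
from h import *
go([.656,.055,.23],-83.3)"
```

```text
t 21.6 pos [0.5636 0.3132 0.2309] rpy [-89.64   0.12 -83.51] gap 0.0597 F [ 1.1 -0.4 -0.1]
   dpos [1.78  0.005 0.417] rot [-0.008 -0.005 -0.003]
```

Emit:
{"method": "jog_arm", "body": {"deltas": [{"delta_pos": [0.35,0,0.08],"rot": [0,0,0],"hand": 0},{"delta_pos": [0.7,0,0.16],"rot": [0,0,0],"hand": 0},{"delta_pos": [1,0,0.23],"rot": [0,0,0],"hand": 0}]}}

```text
time: 21.98
tool_pos: [0.6136, 0.1655, 0.226]
eef_rot: [-1.572, -0.0, -1.458]
ft_force: [0.8, 0.3, 0.2]
finger_gap: 0.0854
```

Emit:
{"method": "jog_arm", "body": {"deltas": [{"delta_pos": [0.35,0,0.08],"rot": [0,0,0],"hand": 0},{"delta_pos": [0.7,0,0.17],"rot": [0,0,0],"hand": 0},{"delta_pos": [0.8,0,0.19],"rot": [0,0,0],"hand": 0},{"delta_pos": [0.8,0,0.19],"rot": [0,0,0],"hand": 0},{"delta_pos": [0.8,0,0.19],"rot": [0,0,0],"hand": 0}]}}

```text
time: 22.6
tool_pos: [0.6549, 0.0527, 0.2267]
eef_rot: [-1.571, 0.0, -1.456]
ft_force: [-0.2, 1.1, 1.2]
finger_gap: 0.0854
```

```bash
python3 -c "
from h import *
import pickle
go([.656,.055,.036],-83.3)
d=robot.get_image('wrist');pickle.dump(d,open('W5.pkl','wb'));crop(d['image'],130,0,430,300,2,'w5')
d=robot.get_image('scene');crop(d['image'],230,110,420,290,3,'s5')"
```

```text
t 22.6 pos [0.6549 0.0527 0.2267] rpy [-9.004e+01  2.000e-02 -8.345e+01] gap 0.0854 F [-0.2  1.1  1.2]
   dpos [-0.014  1.272  0.01 ] rot [ 0.001 -0.003 -0.   ]
```

View pics/w5.png

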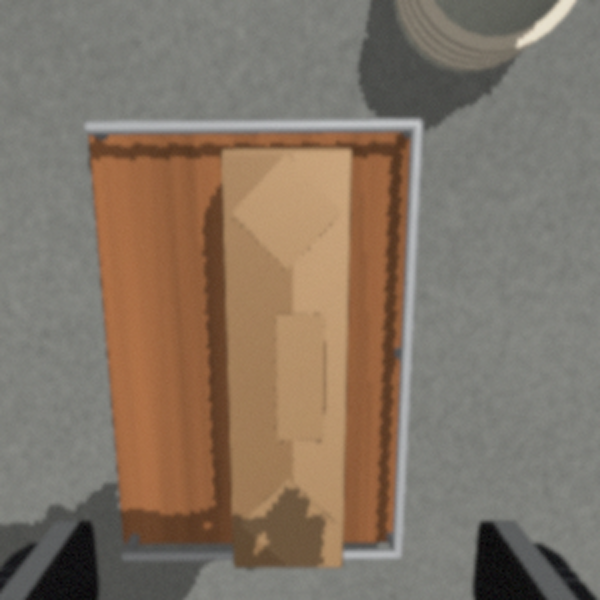

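View pics/s5.png

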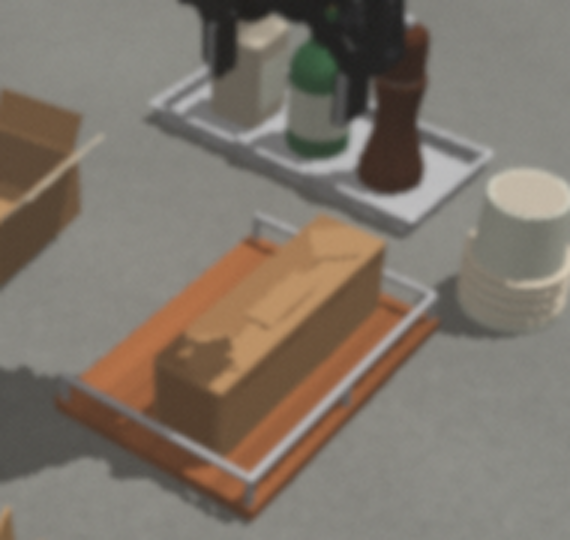

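All three dispensers stand upright in the steel tray. The box top's corners sit at crop (222,150), (351,150), (342,566) and (236,566).

```bash
python3 -c "
from h import *
import pickle
d=pickle.load(open('W5.pkl','rb'))
q=np.array([onz(d,(130+u/2-.25,v/2-.25),.077)[:2] for u,v in[(222,150),(351,150),(342,566),(236,566)]])
print(q.round(4),q.mean(0)); v=(q[0]+q[1]-q[2]-q[3])/2;print(np.hypot(*v),np.degrees(np.arctan2(-v[0],v[1])))
r=[onz(d,(130+u/2,v/2),.037)[:2] for u,v in[(417,124),(398,553)]];print(r)
"
```

```text
[[ 0.6158  0.1521]
 [ 0.67    0.1583]
 [ 0.6937 -0.0374]
 [ 0.64   -0.0435]] [0.65484903 0.05736861]
0.1971283018438702 6.979225356435521
[array([0.70317028, 0.17784726]), array([ 0.73147134, -0.04785291])]
```

Emit:
{"method": "jog_arm", "body": {"deltas": [{"delta_pos": [-0.021,0.3,0.006],"rot": [0,-0.005,0],"hand": 0},{"delta_pos": [-0.021,0.6,0.006],"rot": [0,-0.005,0],"hand": 0},{"delta_pos": [-0.021,0.8,0.006],"rot": [0,-0.005,0],"hand": 0},{"delta_pos": [-0.021,0.8,0.006],"rot": [0,-0.005,0],"hand": 0}]}}

```text
time: 23.2
tool_pos: [0.6545, 0.0555, 0.1051]
eef_rot: [-1.575, 0.001, -1.453]
ft_force: [0.7, -0.7, 0.3]
finger_gap: 0.0856
```

```bash
python3 -c "
from h import *
go([.6555,.056,.033],-83.2)"
```

```text
t 23.2 pos [0.6545 0.0555 0.1051] rpy [-9.023e+01  3.000e-02 -8.322e+01] gap 0.0856 F [ 0.7 -0.7  0.3]
   dpos [-0.002  0.481  0.009] rot [ 0.005 -0.001 -0.001]
```

Emit:
{"method": "jog_arm", "body": {"deltas": [{"delta_pos": [0,0.15,0.005],"rot": [0,0,0],"hand": 0},{"delta_pos": [0,0.3,0.005],"rot": [0,0,0],"hand": 0},{"delta_pos": [0,0.4,0.005],"rot": [0,0,0],"hand": 0},{"delta_pos": [0,0.475,0.005],"rot": [0,0,0],"hand": 0},{"delta_pos": [0,0.475,0.005],"rot": [0,0,0],"hand": 0},{"delta_pos": [0,0.475,0.005],"rot": [0,0,0],"hand": 0}]}}

```text
time: 23.95
tool_pos: [0.6571, 0.0547, 0.0366]
eef_rot: [-1.57, -0.0, -1.454]
ft_force: [-0.3, -0.3, -0.5]
finger_gap: 0.0855
```

Emit:
{"method": "jog_arm", "body": {"deltas": [{"delta_pos": [0,0,0],"rot": [0,0,0],"hand": 0.2},{"delta_pos": [0,0,0],"rot": [0,0,0],"hand": 0.4},{"delta_pos": [0,0,0],"rot": [0,0,0],"hand": 1},{"delta_pos": [0,0,0],"rot": [0,0,0],"hand": 1},{"delta_pos": [0,0,0],"rot": [0,0,0],"hand": 1}]}}

```text
time: 24.58
tool_pos: [0.6568, 0.0547, 0.0365]
eef_rot: [-1.57, -0.0, -1.454]
ft_force: [-2.2, -0.5, 6.2]
finger_gap: 0.0554
```

Emit:
{"method": "jog_arm", "body": {"deltas": [{"delta_pos": [0,-0.1,0],"rot": [0,0,0],"hand": 1},{"delta_pos": [0,-0.3,0],"rot": [0,0,0],"hand": 1},{"delta_pos": [0,-0.6,0],"rot": [0,0,0],"hand": 1},{"delta_pos": [0,-0.85,0],"rot": [0,0,0],"hand": 1},{"delta_pos": [0,-1,0],"rot": [0,0,0],"hand": 1},{"delta_pos": [0,-1,0],"rot": [0,0,0],"hand": 1}]}}

```text
time: 25.32
tool_pos: [0.6573, 0.0547, 0.1879]
eef_rot: [-1.567, -0.0, -1.454]
ft_force: [0.5, -0.0, -4.6]
finger_gap: 0.0552
```

```bash
python3 -c "
from h import *
go([.5,-.302,.186],-177.2)
d=robot.get_image('side');crop(d['image'],190,60,360,250,3,'s6')"
```

```text
t 25.32 pos [0.6573 0.0547 0.1879] rpy [-8.981e+01 -2.000e-02 -8.328e+01] gap 0.0552 F [ 0.5 -0.  -4.6]
   dpos [ 2.239  0.009 -1.319] rot [-0.004  2.087 -0.003]
```

View pics/s6.png

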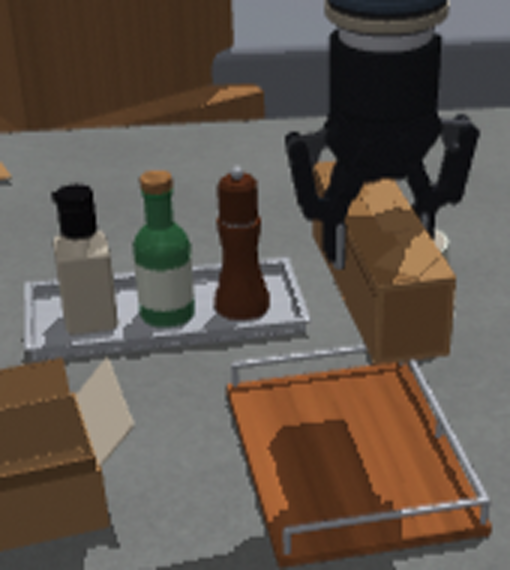

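The box is lifted level and the stand is empty. Now the move over, turning about −94°.

Emit:
{"method": "jog_arm", "body": {"deltas": [{"delta_pos": [0.2,0,-0.12],"rot": [0,0,0],"hand": 1},{"delta_pos": [0.4,0,-0.24],"rot": [0,0.15,0],"hand": 1},{"delta_pos": [0.6,0,-0.36],"rot": [0,0.35,0],"hand": 1},{"delta_pos": [0.8,0,-0.48],"rot": [0,0.55,0],"hand": 1},{"delta_pos": [0.95,0,-0.56],"rot": [0,0.75,0],"hand": 1},{"delta_pos": [1,0,-0.6],"rot": [0,0.9,0],"hand": 1},{"delta_pos": [1,0,-0.6],"rot": [0,1,0],"hand": 1}]}}

```text
time: 26.25
tool_pos: [0.5836, -0.1054, 0.1842]
eef_rot: [-1.573, -0.001, -2.243]
ft_force: [-0.1, -0.3, -2.2]
finger_gap: 0.0553
```

```bash
python3 -c "
from h import *
go([.5,-.302,.186],-177.2)"
```

```text
t 26.25 pos [ 0.5836 -0.1054  0.1842] rpy [-9.0150e+01 -7.0000e-02 -1.2853e+02] gap 0.0553 F [-0.1 -0.3 -2.2]
   dpos [ 1.373 -0.011  0.38 ] rot [0.002 1.081 0.003]
```

Emit:
{"method": "jog_arm", "body": {"deltas": [{"delta_pos": [0.2,0,0.05],"rot": [0,0.18,0],"hand": 1},{"delta_pos": [0.45,0,0.12],"rot": [0,0.38,0],"hand": 1},{"delta_pos": [0.7,0,0.19],"rot": [0,0.58,0],"hand": 1},{"delta_pos": [0.9,0,0.25],"rot": [0,0.78,0],"hand": 1},{"delta_pos": [1,0,0.28],"rot": [0,0.95,0],"hand": 1},{"delta_pos": [1,0,0.28],"rot": [0,1,0],"hand": 1},{"delta_pos": [1,0,0.28],"rot": [0,1,0],"hand": 1}]}}

```text
time: 27.12
tool_pos: [0.5241, -0.2484, 0.1845]
eef_rot: [-1.572, -0.002, -3.024]
ft_force: [-0.1, 0.7, -3.2]
finger_gap: 0.0553
```

```bash
python3 -c "
from h import *
go([.5,-.302,.186],-177.2)"
```

```text
t 27.12 pos [ 0.5241 -0.2484  0.1845] rpy [-9.0080e+01 -1.1000e-01 -1.7328e+02] gap 0.0553 F [-0.1  0.7 -3.2]
   dpos [ 0.202 -0.01   0.336] rot [0.002 0.087 0.002]
```

Emit:
{"method": "jog_arm", "body": {"deltas": [{"delta_pos": [0.1,0,0.18],"rot": [0,0.05,0],"hand": 1},{"delta_pos": [0.19,0,0.32],"rot": [0,0.087,0],"hand": 1},{"delta_pos": [0.2,0.05,0.335],"rot": [0,0.087,0],"hand": 1},{"delta_pos": [0.2,0.2,0.335],"rot": [0,0.087,0],"hand": 1},{"delta_pos": [0.2,0.4,0.335],"rot": [0,0.087,0],"hand": 1},{"delta_pos": [0.2,0.5,0.335],"rot": [0,0.087,0],"hand": 1},{"delta_pos": [0.2,0.5,0.335],"rot": [0,0.087,0],"hand": 1}]}}

```text
time: 28.0
tool_pos: [0.5006, -0.3012, 0.1098]
eef_rot: [-1.572, -0.002, -3.092]
ft_force: [-0.1, 0.1, -2.7]
finger_gap: 0.0555
```

```bash
python3 -c "
from h import *
go([.5,-.302,.034],-177.2)
d=robot.get_image('side');crop(d['image'],150,200,430,410,2.5,'s7')
d=robot.get_image('scene');crop(d['image'],50,150,290,380,2.4,'s7b')"
```

```text
t 28.0 pos [ 0.5006 -0.3012  0.1098] rpy [-9.0090e+01 -1.0000e-01 -1.7715e+02] gap 0.0555 F [-0.1  0.1 -2.7]
   dpos [0.004 0.505 0.006] rot [0.002 0.001 0.002]
```

View pics/s7.png

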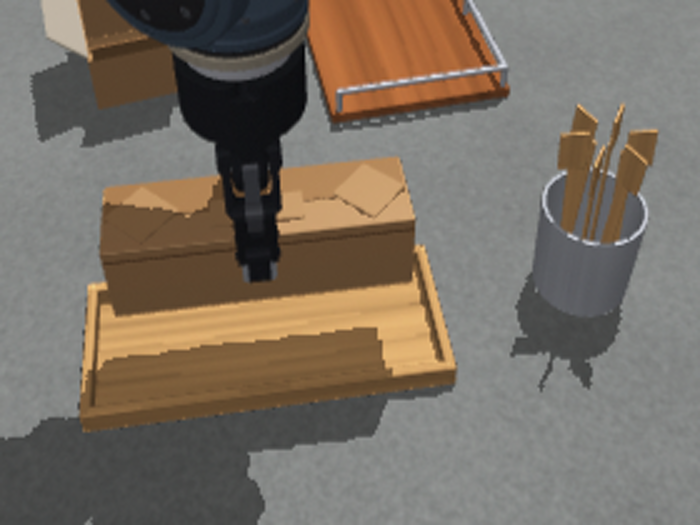

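View pics/s7b.png

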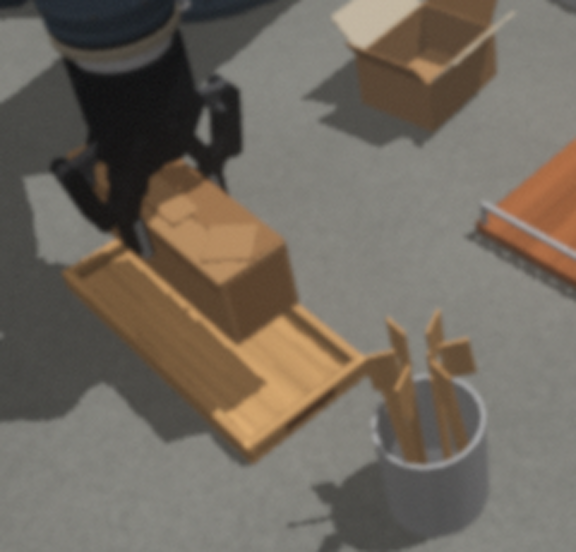

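```bash
python3 -c "
from h import *
d=robot.get_image('side')
P=lambda u,v:(150+(u+.5)/2.5-.5,200+(v+.5)/2.5-.5)
a,b=onz(d,P(113,314),.0853),onz(d,P(411,284),.0853);v=b-a
print(a,b,np.hypot(*v[:2]),np.degrees(np.arctan2(v[1],v[0])))
m=(a+b)/2; n=np.array([-v[1],v[0],0])/np.hypot(*v[:2]); print('centre',m+.028*n)"
```

```text
[ 0.40245221 -0.33205683  0.0853    ] [ 0.60180733 -0.32643777  0.0853    ] 0.19943429030010937 1.6145203637414178
centre [ 0.50134087 -0.30125842  0.0853    ]
```

The side view puts the held box centre at (0.501,−0.301), over the tray centre. Lowering.

Emit:
{"method": "jog_arm", "body": {"deltas": [{"delta_pos": [0,0.1,0],"rot": [0,0,0],"hand": 1},{"delta_pos": [0,0.25,0],"rot": [0,0,0],"hand": 1},{"delta_pos": [0,0.38,0],"rot": [0,0,0],"hand": 1},{"delta_pos": [0,0.46,0],"rot": [0,0,0],"hand": 1},{"delta_pos": [0,0.5,0],"rot": [0,0,0],"hand": 1},{"delta_pos": [0,0.51,0],"rot": [0,0,0],"hand": 1},{"delta_pos": [0,0.51,0],"rot": [0,0,0],"hand": 1}]}}

```text
time: 29.02
tool_pos: [0.5011, -0.3022, 0.0347]
eef_rot: [-1.57, 0.001, -3.093]
ft_force: [0.2, 0.0, -4.2]
finger_gap: 0.0555
```

Emit:
{"method": "jog_arm", "body": {"deltas": [{"delta_pos": [0,0.008,0],"rot": [0,0,0],"hand": 1},{"delta_pos": [0,0.013,0],"rot": [0,0,0],"hand": 1}]}}

```text
time: 29.28
tool_pos: [0.501, -0.3021, 0.0326]
eef_rot: [-1.571, 0.0, -3.093]
ft_force: [0.1, -0.4, -3.4]
finger_gap: 0.0554
```

Emit:
{"method": "jog_arm", "body": {"deltas": [{"delta_pos": [0,0.006,0],"rot": [0,0,0],"hand": 1},{"delta_pos": [0,0.01,0],"rot": [0,0,0],"hand": 1}]}}

```text
time: 29.52
tool_pos: [0.5009, -0.302, 0.0308]
eef_rot: [-1.571, -0.0, -3.093]
ft_force: [-0.0, -0.4, -3.7]
finger_gap: 0.0554
```

Emit:
{"method": "jog_arm", "body": {"deltas": [{"delta_pos": [0,0.006,0],"rot": [0,0,0],"hand": 1},{"delta_pos": [0,0.008,0],"rot": [0,0,0],"hand": 1}]}}

```text
time: 29.78
tool_pos: [0.5009, -0.302, 0.0304]
eef_rot: [-1.571, -0.0, -3.093]
ft_force: [-5.1, 2.2, 9.7]
finger_gap: 0.0553
```

Contact. Opening and rising.

Emit:
{"method": "jog_arm", "body": {"deltas": [{"delta_pos": [0,0,0],"rot": [0,0,0],"hand": 0.2},{"delta_pos": [0,0,0],"rot": [0,0,0],"hand": 0},{"delta_pos": [0,0,0],"rot": [0,0,0],"hand": 0}]}}

```text
time: 30.15
tool_pos: [0.501, -0.3021, 0.0297]
eef_rot: [-1.571, 0.0, -3.093]
ft_force: [0.7, 0.3, -0.5]
finger_gap: 0.0854
```

Emit:
{"method": "jog_arm", "body": {"deltas": [{"delta_pos": [0,-0.2,0],"rot": [0,0,0],"hand": 0},{"delta_pos": [0,-0.5,0],"rot": [0,0,0],"hand": 0},{"delta_pos": [0,-0.8,0],"rot": [0,0,0],"hand": 0},{"delta_pos": [0,-1,0],"rot": [0,0,0],"hand": 0},{"delta_pos": [0,-1,0],"rot": [0,0,0],"hand": 0}]}}

```text
time: 30.78
tool_pos: [0.5018, -0.3026, 0.182]
eef_rot: [-1.568, 0.003, -3.093]
ft_force: [-0.4, 0.6, -0.8]
finger_gap: 0.0854
```

```bash
python3 -c "
from h import *
go([.5625,.3127,.24],-83.5)
d=robot.get_image('side');crop(d['image'],150,200,430,410,2.5,'s8')"
```

```text
t 30.77 pos [ 0.5018 -0.3026  0.182 ] rpy [ -89.84    0.2  -177.2 ] gap 0.0854 F [-0.4  0.6 -0.8]
   dpos [-0.606 -0.396 -4.076] rot [-6.000e-03 -2.082e+00 -1.000e-03]
```

View pics/s8.png

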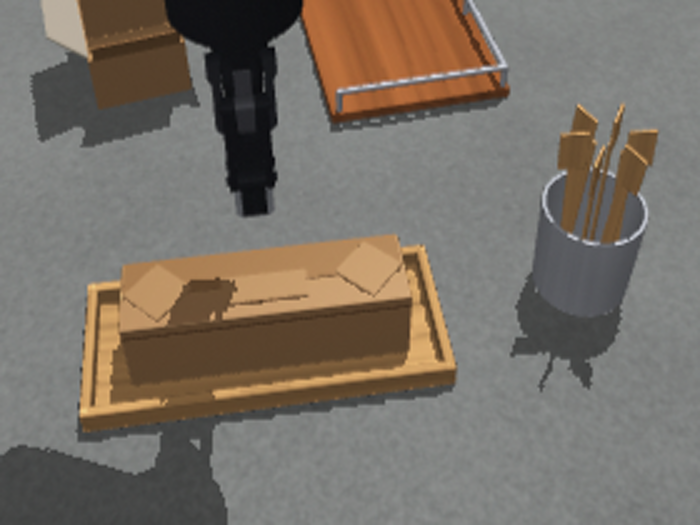

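The box lies flat and centred in the wooden tray. Back to the mill.

Emit:
{"method": "jog_arm", "body": {"deltas": [{"delta_pos": [-0.05,-0.2,-0.33],"rot": [0,0,0],"hand": 0},{"delta_pos": [-0.1,-0.4,-0.67],"rot": [0,0,0],"hand": 0},{"delta_pos": [-0.15,-0.4,-1],"rot": [0,0,0],"hand": 0.3}]}}

```text
time: 31.2
tool_pos: [0.5165, -0.1498, 0.2404]
eef_rot: [-1.57, 0.002, -3.093]
ft_force: [0.5, -0.5, -0.7]
finger_gap: 0.0698
```

Emit:
{"method": "jog_arm", "body": {"deltas": [{"delta_pos": [-0.05,0,-0.33],"rot": [0,-0.22,0],"hand": 0.3},{"delta_pos": [-0.1,0,-0.67],"rot": [0,-0.44,0],"hand": 0.3},{"delta_pos": [-0.15,0,-1],"rot": [0,-0.66,0],"hand": 0.3},{"delta_pos": [-0.15,0,-1],"rot": [0,-0.88,0],"hand": 0.3},{"delta_pos": [-0.15,0,-1],"rot": [0,-1,0],"hand": 0.3}]}}

```text
time: 31.82
tool_pos: [0.5307, 0.0006, 0.2382]
eef_rot: [-1.573, -0.001, -2.302]
ft_force: [0.2, 0.3, -0.4]
finger_gap: 0.0596
```

```bash
python3 -c "
from h import *
go([.5625,.3127,.24],-83.5)"
```

```text
t 31.82 pos [0.5307 0.0006 0.2382] rpy [-9.0110e+01 -8.0000e-02 -1.3188e+02] gap 0.0596 F [ 0.2  0.3 -0.4]
   dpos [-1.691 -0.012 -1.231] rot [ 3.000e-03 -1.075e+00  1.000e-03]
```

Emit:
{"method": "jog_arm", "body": {"deltas": [{"delta_pos": [-0.3,0,-0.22],"rot": [0,-0.22,0],"hand": 0.3},{"delta_pos": [-0.6,0,-0.44],"rot": [0,-0.44,0],"hand": 0.3},{"delta_pos": [-0.9,0,-0.65],"rot": [0,-0.66,0],"hand": 0.3},{"delta_pos": [-1,0,-0.73],"rot": [0,-0.88,0],"hand": 0.3},{"delta_pos": [-1,0,-0.73],"rot": [0,-1,0],"hand": 0.3}]}}

```text
time: 32.45
tool_pos: [0.5502, 0.186, 0.2378]
eef_rot: [-1.573, -0.0, -1.516]
ft_force: [0.8, -0.4, 0.1]
finger_gap: 0.0601
```

```bash
python3 -c "
from h import *
go([.5625,.3127,.23],-83.5)"
```

```text
t 32.45 pos [0.5502 0.186  0.2378] rpy [-9.015e+01 -2.000e-02 -8.684e+01] gap 0.0601 F [ 0.8 -0.4  0.1]
   dpos [-0.839  0.051  0.129] rot [ 0.003 -0.074  0.   ]
```

Emit:
{"method": "jog_arm", "body": {"deltas": [{"delta_pos": [-0.35,0,0.05],"rot": [0,-0.074,0],"hand": 0.3},{"delta_pos": [-0.7,0.05,0.11],"rot": [0,-0.074,0],"hand": 0.3},{"delta_pos": [-0.83,0.05,0.129],"rot": [0,-0.074,0],"hand": 0.3},{"delta_pos": [-0.83,0.05,0.129],"rot": [0,-0.074,0],"hand": 0.3},{"delta_pos": [-0.83,0.05,0.129],"rot": [0,-0.074,0],"hand": 0.3}]}}

```text
time: 33.08
tool_pos: [0.5641, 0.3086, 0.2319]
eef_rot: [-1.571, -0.001, -1.465]
ft_force: [0.4, -0.7, 0.4]
finger_gap: 0.0598
```

```bash
python3 -c "
from h import *
go([.5625,.3127,.1075],-83.5)
d=robot.get_image('wrist');crop(d['image'],100,0,500,300,2,'w9')"
```

```text
t 33.08 pos [0.5641 0.3086 0.2319] rpy [-9.003e+01 -3.000e-02 -8.392e+01] gap 0.0598 F [ 0.4 -0.7  0.4]
   dpos [-0.029  0.829 -0.007] rot [ 0.001 -0.009  0.001]
```

View pics/w9.png

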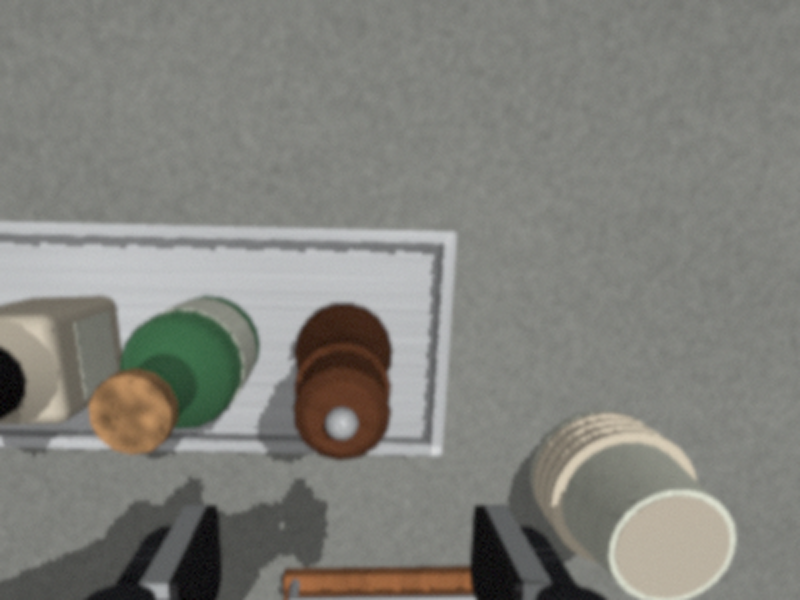

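The mill stands as left, knob at crop (342,423) between the fingers. Descending and gripping at the recorded pose.

Emit:
{"method": "jog_arm", "body": {"deltas": [{"delta_pos": [-0.028,0.15,-0.007],"rot": [0,-0.009,0],"hand": 0.3},{"delta_pos": [-0.028,0.4,-0.007],"rot": [0,-0.009,0],"hand": 0.3},{"delta_pos": [-0.028,0.65,-0.007],"rot": [0,-0.009,0],"hand": 0.3},{"delta_pos": [-0.028,0.829,-0.007],"rot": [0,-0.009,0],"hand": 0.3},{"delta_pos": [-0.028,0.829,-0.007],"rot": [0,-0.009,0],"hand": 0.3},{"delta_pos": [-0.028,0.829,-0.007],"rot": [0,-0.009,0],"hand": 0.3}]}}

```text
time: 33.88
tool_pos: [0.5633, 0.3136, 0.1093]
eef_rot: [-1.569, 0.001, -1.457]
ft_force: [0.7, 1.0, 1.4]
finger_gap: 0.0599
```

Emit:
{"method": "jog_arm", "body": {"deltas": [{"delta_pos": [0,0,0],"rot": [0,0,0],"hand": 0.5},{"delta_pos": [0,0,0],"rot": [0,0,0],"hand": 0.7},{"delta_pos": [0,0,0],"rot": [0,0,0],"hand": 1},{"delta_pos": [0,0,0],"rot": [0,0,0],"hand": 1},{"delta_pos": [0,0,0],"rot": [0,0,0],"hand": 1}]}}

```text
time: 34.5
tool_pos: [0.563, 0.3142, 0.1095]
eef_rot: [-1.569, 0.001, -1.457]
ft_force: [-3.1, -1.7, 6.9]
finger_gap: 0.0366
```

Emit:
{"method": "jog_arm", "body": {"deltas": [{"delta_pos": [0,-0.1,0],"rot": [0,0,0],"hand": 1},{"delta_pos": [0,-0.3,0],"rot": [0,0,0],"hand": 1},{"delta_pos": [0,-0.5,0],"rot": [0,0,0],"hand": 1},{"delta_pos": [0,-0.65,0],"rot": [0,0,0],"hand": 1},{"delta_pos": [0,-0.65,0],"rot": [0,0,0],"hand": 1}]}}

```text
time: 35.12
tool_pos: [0.5633, 0.3143, 0.2077]
eef_rot: [-1.567, 0.001, -1.457]
ft_force: [0.6, -0.5, -3.0]
finger_gap: 0.0366
```

Emit:
{"method": "jog_arm", "body": {"deltas": [{"delta_pos": [0.2,0,0],"rot": [0,0,0],"hand": 1},{"delta_pos": [0.5,0,0],"rot": [0,0,0],"hand": 1},{"delta_pos": [0.8,0,0],"rot": [0,0,0],"hand": 1},{"delta_pos": [1,0,0],"rot": [0,0,0],"hand": 1}]}}

```text
time: 35.62
tool_pos: [0.5792, 0.1629, 0.2043]
eef_rot: [-1.572, -0.0, -1.458]
ft_force: [0.5, 0.0, -2.7]
finger_gap: 0.0364
```

Emit:
{"method": "jog_arm", "body": {"deltas": [{"delta_pos": [0.3,0,0],"rot": [0,0,0],"hand": 1},{"delta_pos": [0.6,0,0],"rot": [0,0,0],"hand": 1},{"delta_pos": [0.85,0,0],"rot": [0,0,0],"hand": 1},{"delta_pos": [1,0,0],"rot": [0,0,0],"hand": 1},{"delta_pos": [1,0,0],"rot": [0,0,0],"hand": 1}]}}

```text
time: 36.25
tool_pos: [0.5966, 0.0149, 0.2048]
eef_rot: [-1.572, 0.0, -1.458]
ft_force: [-0.4, 0.1, -2.5]
finger_gap: 0.0365
```

```bash
python3 -c "
from h import *
go([.6006,-.0202,.2],-83.5)"
```

```text
t 36.25 pos [0.5966 0.0149 0.2048] rpy [-9.005e+01  1.000e-02 -8.356e+01] gap 0.0365 F [-0.4  0.1 -2.5]
   dpos [0.236 0.032 0.   ] rot [ 0.001 -0.001 -0.   ]
```

Emit:
{"method": "jog_arm", "body": {"deltas": [{"delta_pos": [0.12,0,0],"rot": [0,0,0],"hand": 1},{"delta_pos": [0.236,0.03,0],"rot": [0,0,0],"hand": 1},{"delta_pos": [0.236,0.1,0],"rot": [0,0,0],"hand": 1},{"delta_pos": [0.236,0.25,0],"rot": [0,0,0],"hand": 1},{"delta_pos": [0.236,0.4,0],"rot": [0,0,0],"hand": 1},{"delta_pos": [0.236,0.48,0],"rot": [0,0,0],"hand": 1},{"delta_pos": [0.236,0.52,0],"rot": [0,0,0],"hand": 1},{"delta_pos": [0.236,0.52,0],"rot": [0,0,0],"hand": 1}]}}

```text
time: 37.25
tool_pos: [0.6008, -0.0192, 0.1273]
eef_rot: [-1.571, 0.0, -1.457]
ft_force: [0.3, -0.3, -3.0]
finger_gap: 0.0362
```

```bash
python3 -c "
from h import *
go([.6006,-.0202,.1185],-83.5)"
```

```text
t 37.25 pos [ 0.6008 -0.0192  0.1273] rpy [-90.     0.   -83.46] gap 0.0362 F [ 0.3 -0.3 -3. ]
   dpos [ 0.006  0.059 -0.002] rot [ 0.     0.001 -0.   ]
```

Emit:
{"method": "jog_arm", "body": {"deltas": [{"delta_pos": [0.006,0.03,-0.002],"rot": [0,0,0],"hand": 1},{"delta_pos": [0.006,0.05,-0.002],"rot": [0,0,0],"hand": 1},{"delta_pos": [0.006,0.055,-0.002],"rot": [0,0,0],"hand": 1},{"delta_pos": [0.006,0.055,-0.002],"rot": [0,0,0],"hand": 1}]}}

```text
time: 37.75
tool_pos: [0.6006, -0.0203, 0.1191]
eef_rot: [-1.571, 0.0, -1.457]
ft_force: [-0.1, 0.4, -2.7]
finger_gap: 0.0365
```

Emit:
{"method": "jog_arm", "body": {"deltas": [{"delta_pos": [0,0.006,0],"rot": [0,0,0],"hand": 1},{"delta_pos": [0,0.008,0],"rot": [0,0,0],"hand": 1}]}}

```text
time: 38.0
tool_pos: [0.6008, -0.0203, 0.1185]
eef_rot: [-1.57, -0.0, -1.457]
ft_force: [-3.1, -0.1, 6.3]
finger_gap: 0.0364
```

Contact at the expected height. I'll release, raise and go to the oil bottle.

Emit:
{"method": "jog_arm", "body": {"deltas": [{"delta_pos": [0,0.002,0],"rot": [0,0,0],"hand": 0.6},{"delta_pos": [0,0.002,0],"rot": [0,0,0],"hand": 0.3},{"delta_pos": [0,0.002,0],"rot": [0,0,0],"hand": 0.3}]}}

```text
time: 38.38
tool_pos: [0.6007, -0.0202, 0.1176]
eef_rot: [-1.57, -0.0, -1.457]
ft_force: [-0.7, 0.4, -0.5]
finger_gap: 0.0601
```

Emit:
{"method": "jog_arm", "body": {"deltas": [{"delta_pos": [0,-0.2,0],"rot": [0,0,0],"hand": 0.3},{"delta_pos": [0,-0.5,0],"rot": [0,0,0],"hand": 0.3},{"delta_pos": [0,-0.8,0],"rot": [0,0,0],"hand": 0.3},{"delta_pos": [0,-0.8,0],"rot": [0,0,0],"hand": 0.3}]}}

```text
time: 38.88
tool_pos: [0.6021, -0.0204, 0.2411]
eef_rot: [-1.564, -0.001, -1.457]
ft_force: [-0.4, 1.5, 0.0]
finger_gap: 0.0597
```

```bash
python3 -c "
from h import *
go([.486,.3067,.23],-83.5)"
```

```text
t 38.88 pos [ 0.6021 -0.0204  0.2411] rpy [-8.964e+01 -8.000e-02 -8.346e+01] gap 0.0597 F [-0.4  1.5  0. ]
   dpos [-2.254  0.068 -0.521] rot [-0.008  0.001  0.002]
```

Emit:
{"method": "jog_arm", "body": {"deltas": [{"delta_pos": [-0.35,0,-0.08],"rot": [0,0,0],"hand": 0.3},{"delta_pos": [-0.7,0,-0.16],"rot": [0,0,0],"hand": 0.3},{"delta_pos": [-1,0,-0.23],"rot": [0,0,0],"hand": 0.3}]}}

```text
time: 39.25
tool_pos: [0.5481, 0.1263, 0.2364]
eef_rot: [-1.572, 0.0, -1.457]
ft_force: [0.5, 1.3, 0.0]
finger_gap: 0.0597
```

Emit:
{"method": "jog_arm", "body": {"deltas": [{"delta_pos": [-0.35,0,-0.08],"rot": [0,0,0],"hand": 0.3},{"delta_pos": [-0.7,0,-0.16],"rot": [0,0,0],"hand": 0.3},{"delta_pos": [-1,0,-0.23],"rot": [0,0,0],"hand": 0.3},{"delta_pos": [-1,0,-0.23],"rot": [0,0,0],"hand": 0.3}]}}

```text
time: 39.75
tool_pos: [0.4964, 0.2721, 0.2364]
eef_rot: [-1.572, -0.0, -1.453]
ft_force: [0.8, 0.1, -0.6]
finger_gap: 0.0599
```

```bash
python3 -c "
from h import *
go([.486,.3067,.22],-83.5)"
```

```text
t 39.75 pos [0.4964 0.2721 0.2364] rpy [-9.009e+01 -1.000e-02 -8.327e+01] gap 0.0599 F [ 0.8  0.1 -0.6]
   dpos [-0.237  0.109 -0.042] rot [0.002 0.005 0.   ]
```

Emit:
{"method": "jog_arm", "body": {"deltas": [{"delta_pos": [-0.23,0.05,-0.04],"rot": [0,0.004,0],"hand": 0.3},{"delta_pos": [-0.23,0.1,-0.04],"rot": [0,0.004,0],"hand": 0.3},{"delta_pos": [-0.23,0.1,-0.04],"rot": [0,0.004,0],"hand": 0.3},{"delta_pos": [-0.23,0.1,-0.04],"rot": [0,0.004,0],"hand": 0.3}]}}

```text
time: 40.25
tool_pos: [0.4884, 0.3026, 0.2225]
eef_rot: [-1.571, -0.0, -1.461]
ft_force: [0.5, -0.1, 0.3]
finger_gap: 0.0598
```

```bash
python3 -c "
from h import *
go([.486,.3067,.1053],-83.5)"
```

```text
t 40.25 pos [0.4884 0.3026 0.2225] rpy [-9.001e+01 -1.000e-02 -8.370e+01] gap 0.0598 F [ 0.5 -0.1  0.3]
   dpos [-0.029  0.782 -0.013] rot [ 0.    -0.005  0.   ]
```

Emit:
{"method": "jog_arm", "body": {"deltas": [{"delta_pos": [-0.025,0.15,-0.013],"rot": [0,-0.004,0],"hand": 0.3},{"delta_pos": [-0.025,0.4,-0.013],"rot": [0,-0.004,0],"hand": 0.3},{"delta_pos": [-0.025,0.65,-0.013],"rot": [0,-0.004,0],"hand": 0.3},{"delta_pos": [-0.025,0.782,-0.013],"rot": [0,-0.004,0],"hand": 0.3},{"delta_pos": [-0.025,0.782,-0.013],"rot": [0,-0.004,0],"hand": 0.3},{"delta_pos": [-0.025,0.782,-0.013],"rot": [0,-0.004,0],"hand": 0.3}]}}

```text
time: 41.0
tool_pos: [0.4864, 0.307, 0.1064]
eef_rot: [-1.569, 0.001, -1.457]
ft_force: [-0.3, 0.2, -0.2]
finger_gap: 0.0598
```

Emit:
{"method": "jog_arm", "body": {"deltas": [{"delta_pos": [0,0,0],"rot": [0,0,0],"hand": 0.5},{"delta_pos": [0,0,0],"rot": [0,0,0],"hand": 0.7},{"delta_pos": [0,0,0],"rot": [0,0,0],"hand": 1},{"delta_pos": [0,0,0],"rot": [0,0,0],"hand": 1},{"delta_pos": [0,0,0],"rot": [0,0,0],"hand": 1}]}}

```text
time: 41.62
tool_pos: [0.486, 0.3073, 0.1063]
eef_rot: [-1.569, 0.001, -1.457]
ft_force: [-1.2, -0.9, 5.9]
finger_gap: 0.0277
```

Emit:
{"method": "jog_arm", "body": {"deltas": [{"delta_pos": [0,-0.1,0],"rot": [0,0,0],"hand": 1},{"delta_pos": [0,-0.3,0],"rot": [0,0,0],"hand": 1},{"delta_pos": [0,-0.5,0],"rot": [0,0,0],"hand": 1},{"delta_pos": [0,-0.68,0],"rot": [0,0,0],"hand": 1},{"delta_pos": [0,-0.68,0],"rot": [0,0,0],"hand": 1}]}}

```text
time: 42.25
tool_pos: [0.4863, 0.3074, 0.2094]
eef_rot: [-1.567, 0.001, -1.457]
ft_force: [-0.2, -0.2, -4.9]
finger_gap: 0.0275
```

```bash
python3 -c "
from h import *
go([.5917,.05,.2],-83.5)"
```

```text
t 42.25 pos [0.4863 0.3074 0.2094] rpy [-8.980e+01  8.000e-02 -8.347e+01] gap 0.0275 F [-0.2 -0.2 -4.9]
   dpos [1.785 0.062 0.503] rot [-0.004  0.001 -0.002]
```

Emit:
{"method": "jog_arm", "body": {"deltas": [{"delta_pos": [0.2,0,0.06],"rot": [0,0,0],"hand": 1},{"delta_pos": [0.5,0,0.15],"rot": [0,0,0],"hand": 1},{"delta_pos": [0.8,0,0.24],"rot": [0,0,0],"hand": 1},{"delta_pos": [1,0,0.3],"rot": [0,0,0],"hand": 1}]}}

```text
time: 42.75
tool_pos: [0.5473, 0.1611, 0.2059]
eef_rot: [-1.573, -0.0, -1.458]
ft_force: [0.6, -0.4, -5.1]
finger_gap: 0.0279
```

Emit:
{"method": "jog_arm", "body": {"deltas": [{"delta_pos": [0.25,0,0.06],"rot": [0,0,0],"hand": 1},{"delta_pos": [0.5,0,0.13],"rot": [0,0,0],"hand": 1},{"delta_pos": [0.7,0,0.18],"rot": [0,0,0],"hand": 1},{"delta_pos": [0.77,0,0.2],"rot": [0,0,0],"hand": 1},{"delta_pos": [0.77,0,0.2],"rot": [0,0,0],"hand": 1},{"delta_pos": [0.77,0,0.2],"rot": [0,0,0],"hand": 1}]}}

```text
time: 43.5
tool_pos: [0.5898, 0.0528, 0.2069]
eef_rot: [-1.572, 0.0, -1.456]
ft_force: [0.2, 0.3, -4.4]
finger_gap: 0.0277
```

```bash
python3 -c "
from h import *
go([.5917,.05,.117],-83.5)"
```

```text
t 43.5 pos [0.5898 0.0528 0.2069] rpy [-9.005e+01  2.000e-02 -8.342e+01] gap 0.0277 F [ 0.2  0.3 -4.4]
   dpos [0.02  0.599 0.011] rot [ 0.001  0.002 -0.001]
```

Emit:
{"method": "jog_arm", "body": {"deltas": [{"delta_pos": [0.017,0.1,0.01],"rot": [0,0,0],"hand": 1},{"delta_pos": [0.017,0.25,0.01],"rot": [0,0,0],"hand": 1},{"delta_pos": [0.017,0.4,0.01],"rot": [0,0,0],"hand": 1},{"delta_pos": [0.017,0.5,0.01],"rot": [0,0,0],"hand": 1},{"delta_pos": [0.017,0.56,0.01],"rot": [0,0,0],"hand": 1},{"delta_pos": [0.017,0.58,0.01],"rot": [0,0,0],"hand": 1},{"delta_pos": [0.017,0.59,0.01],"rot": [0,0,0],"hand": 1},{"delta_pos": [0.017,0.59,0.01],"rot": [0,0,0],"hand": 1}]}}

```text
time: 44.5
tool_pos: [0.5924, 0.0494, 0.1192]
eef_rot: [-1.57, -0.0, -1.457]
ft_force: [0.1, -0.0, -4.9]
finger_gap: 0.0275
```

```bash
python3 -c "
from h import *
go([.5917,.05,.1153],-83.5)"
```

```text
t 44.5 pos [0.5924 0.0494 0.1192] rpy [-89.95  -0.   -83.47] gap 0.0275 F [ 0.1 -0.  -4.9]
   dpos [-0.004  0.026 -0.004] rot [-0.001  0.001  0.   ]
```

Emit:
{"method": "jog_arm", "body": {"deltas": [{"delta_pos": [-0.004,0.012,-0.004],"rot": [0,0,0],"hand": 1},{"delta_pos": [-0.004,0.02,-0.004],"rot": [0,0,0],"hand": 1},{"delta_pos": [-0.004,0.024,-0.004],"rot": [0,0,0],"hand": 1},{"delta_pos": [-0.004,0.026,-0.004],"rot": [0,0,0],"hand": 1}]}}

```text
time: 45.0
tool_pos: [0.5918, 0.0499, 0.1155]
eef_rot: [-1.57, -0.0, -1.457]
ft_force: [-2.1, -1.1, 4.2]
finger_gap: 0.0276
```

Contact at the home pose (0.5918,0.0499). I'll release, raise and go to the sauce bottle.

Emit:
{"method": "jog_arm", "body": {"deltas": [{"delta_pos": [0,0.002,0],"rot": [0,0,0],"hand": 0.6},{"delta_pos": [0,0.002,0],"rot": [0,0,0],"hand": 0.3},{"delta_pos": [0,0.002,0],"rot": [0,0,0],"hand": 0.3}]}}

```text
time: 45.38
tool_pos: [0.5916, 0.05, 0.1146]
eef_rot: [-1.571, 0.0, -1.457]
ft_force: [-0.7, -0.2, -0.7]
finger_gap: 0.0599
```

Emit:
{"method": "jog_arm", "body": {"deltas": [{"delta_pos": [0,-0.2,0],"rot": [0,0,0],"hand": 0.3},{"delta_pos": [0,-0.5,0],"rot": [0,0,0],"hand": 0.3},{"delta_pos": [0,-0.8,0],"rot": [0,0,0],"hand": 0.3},{"delta_pos": [0,-0.8,0],"rot": [0,0,0],"hand": 0.3}]}}

```text
time: 45.88
tool_pos: [0.593, 0.05, 0.2382]
eef_rot: [-1.564, -0.001, -1.457]
ft_force: [1.4, -0.4, -1.0]
finger_gap: 0.0593
```

```bash
python3 -c "
from h import *
go([.4087,.3001,.23],-38.75)"
```

```text
t 45.88 pos [0.593  0.05   0.2382] rpy [-8.963e+01 -4.000e-02 -8.346e+01] gap 0.0593 F [ 1.4 -0.4 -1. ]
   dpos [-1.796  0.047 -1.031] rot [-0.008 -0.994  0.004]
```

Emit:
{"method": "jog_arm", "body": {"deltas": [{"delta_pos": [-0.33,0,-0.19],"rot": [0,0,0],"hand": 0.3},{"delta_pos": [-0.67,0,-0.38],"rot": [0,-0.2,0],"hand": 0.3},{"delta_pos": [-1,0,-0.57],"rot": [0,-0.42,0],"hand": 0.3},{"delta_pos": [-1,0,-0.57],"rot": [0,-0.64,0],"hand": 0.3},{"delta_pos": [-1,0,-0.57],"rot": [0,-0.86,0],"hand": 0.3},{"delta_pos": [-1,0,-0.57],"rot": [0,-0.994,0],"hand": 0.3},{"delta_pos": [-1,0,-0.57],"rot": [0,-0.994,0],"hand": 0.3}]}}

```text
time: 46.75
tool_pos: [0.4891, 0.1892, 0.2337]
eef_rot: [-1.572, 0.001, -0.677]
ft_force: [0.8, -0.8, 0.6]
finger_gap: 0.0597
```

```bash
python3 -c "
from h import *
go([.4087,.3001,.23],-38.75)"
```

```text
t 46.75 pos [0.4891 0.1892 0.2337] rpy [-9.006e+01  4.000e-02 -3.878e+01] gap 0.0597 F [ 0.8 -0.8  0.6]
   dpos [-0.881  0.025  0.241] rot [ 0.001 -0.001 -0.001]
```

Emit:
{"method": "jog_arm", "body": {"deltas": [{"delta_pos": [-0.35,0,0.1],"rot": [0,0,0],"hand": 0.3},{"delta_pos": [-0.7,0,0.2],"rot": [0,0,0],"hand": 0.3},{"delta_pos": [-0.88,0.02,0.241],"rot": [0,0,0],"hand": 0.3},{"delta_pos": [-0.88,0.02,0.241],"rot": [0,0,0],"hand": 0.3},{"delta_pos": [-0.88,0.02,0.241],"rot": [0,0,0],"hand": 0.3}]}}

```text
time: 47.38
tool_pos: [0.4095, 0.2996, 0.2313]
eef_rot: [-1.571, -0.0, -0.677]
ft_force: [-0.2, -0.8, -0.5]
finger_gap: 0.0594
```

```bash
python3 -c "
from h import *
go([.4087,.3001,.1047],-38.75)"
```

```text
t 47.38 pos [0.4095 0.2996 0.2313] rpy [-90.02  -0.   -38.82] gap 0.0594 F [-0.2 -0.8 -0.5]
   dpos [-0.006  0.844 -0.   ] rot [ 0.    -0.001  0.   ]
```

Emit:
{"method": "jog_arm", "body": {"deltas": [{"delta_pos": [-0.004,0.15,0],"rot": [0,0,0],"hand": 0.3},{"delta_pos": [-0.004,0.4,0],"rot": [0,0,0],"hand": 0.3},{"delta_pos": [-0.004,0.65,0],"rot": [0,0,0],"hand": 0.3},{"delta_pos": [-0.004,0.83,0],"rot": [0,0,0],"hand": 0.3},{"delta_pos": [-0.004,0.84,0],"rot": [0,0,0],"hand": 0.3},{"delta_pos": [-0.004,0.84,0],"rot": [0,0,0],"hand": 0.3}]}}

```text
time: 48.12
tool_pos: [0.4095, 0.3003, 0.1064]
eef_rot: [-1.57, -0.0, -0.677]
ft_force: [-0.4, 0.5, 0.5]
finger_gap: 0.06
```

Emit:
{"method": "jog_arm", "body": {"deltas": [{"delta_pos": [0,0,0],"rot": [0,0,0],"hand": 0.5},{"delta_pos": [0,0,0],"rot": [0,0,0],"hand": 0.7},{"delta_pos": [0,0,0],"rot": [0,0,0],"hand": 1},{"delta_pos": [0,0,0],"rot": [0,0,0],"hand": 1},{"delta_pos": [0,0,0],"rot": [0,0,0],"hand": 1}]}}

```text
time: 48.75
tool_pos: [0.409, 0.3005, 0.1067]
eef_rot: [-1.57, -0.001, -0.676]
ft_force: [-2.6, -1.9, 7.1]
finger_gap: 0.0339
```

Emit:
{"method": "jog_arm", "body": {"deltas": [{"delta_pos": [0,-0.1,0],"rot": [0,0,0],"hand": 1},{"delta_pos": [0,-0.3,0],"rot": [0,0,0],"hand": 1},{"delta_pos": [0,-0.5,0],"rot": [0,0,0],"hand": 1},{"delta_pos": [0,-0.68,0],"rot": [0,0,0],"hand": 1},{"delta_pos": [0,-0.68,0],"rot": [0,0,0],"hand": 1}]}}

```text
time: 49.38
tool_pos: [0.4094, 0.3009, 0.2098]
eef_rot: [-1.567, -0.001, -0.676]
ft_force: [-0.6, -1.0, -3.3]
finger_gap: 0.0337
```

```bash
python3 -c "
from h import *
go([.5826,.1184,.2],-38.75)"
```

```text
t 49.38 pos [0.4094 0.3009 0.2098] rpy [-8.977e+01 -8.000e-02 -3.873e+01] gap 0.0337 F [-0.6 -1.  -3.3]
   dpos [ 1.662  0.067 -0.227] rot [-0.005  0.     0.002]
```

Emit:
{"method": "jog_arm", "body": {"deltas": [{"delta_pos": [0.2,0,-0.03],"rot": [0,0,0],"hand": 1},{"delta_pos": [0.5,0,-0.07],"rot": [0,0,0],"hand": 1},{"delta_pos": [0.8,0,-0.11],"rot": [0,0,0],"hand": 1},{"delta_pos": [1,0,-0.14],"rot": [0,0,0],"hand": 1}]}}

```text
time: 49.88
tool_pos: [0.5131, 0.1886, 0.2064]
eef_rot: [-1.572, 0.001, -0.677]
ft_force: [0.4, 0.4, -2.6]
finger_gap: 0.0336
```

Emit:
{"method": "jog_arm", "body": {"deltas": [{"delta_pos": [0.25,0,-0.03],"rot": [0,0,0],"hand": 1},{"delta_pos": [0.45,0,-0.06],"rot": [0,0,0],"hand": 1},{"delta_pos": [0.6,0,-0.08],"rot": [0,0,0],"hand": 1},{"delta_pos": [0.65,0,-0.09],"rot": [0,0,0],"hand": 1},{"delta_pos": [0.65,0,-0.09],"rot": [0,0,0],"hand": 1},{"delta_pos": [0.65,0,-0.09],"rot": [0,0,0],"hand": 1}]}}

```text
time: 50.62
tool_pos: [0.5795, 0.1194, 0.2075]
eef_rot: [-1.571, 0.0, -0.675]
ft_force: [0.4, -0.1, -2.3]
finger_gap: 0.0337
```

```bash
python3 -c "
from h import *
go([.5827,.1185,.118],-38.75)"
```

```text
t 50.62 pos [0.5795 0.1194 0.2075] rpy [-9.001e+01  2.000e-02 -3.869e+01] gap 0.0337 F [ 0.4 -0.1 -2.3]
   dpos [0.02  0.597 0.009] rot [ 0.     0.001 -0.001]
```

Emit:
{"method": "jog_arm", "body": {"deltas": [{"delta_pos": [0.018,0.1,0.009],"rot": [0,0,0],"hand": 1},{"delta_pos": [0.018,0.25,0.009],"rot": [0,0,0],"hand": 1},{"delta_pos": [0.018,0.4,0.009],"rot": [0,0,0],"hand": 1},{"delta_pos": [0.018,0.5,0.009],"rot": [0,0,0],"hand": 1},{"delta_pos": [0.018,0.56,0.009],"rot": [0,0,0],"hand": 1},{"delta_pos": [0.018,0.58,0.009],"rot": [0,0,0],"hand": 1},{"delta_pos": [0.018,0.585,0.009],"rot": [0,0,0],"hand": 1},{"delta_pos": [0.018,0.585,0.009],"rot": [0,0,0],"hand": 1}]}}

```text
time: 51.62
tool_pos: [0.5833, 0.1181, 0.1203]
eef_rot: [-1.57, -0.001, -0.676]
ft_force: [0.0, 0.1, -3.5]
finger_gap: 0.0338
```

```bash
python3 -c "
from h import *
go([.5827,.1185,.1155],-38.75)"
```

```text
t 51.62 pos [0.5833 0.1181 0.1203] rpy [-8.996e+01 -3.000e-02 -3.874e+01] gap 0.0338 F [ 0.   0.1 -3.5]
   dpos [-0.005  0.032 -0.   ] rot [-0.001  0.     0.001]
```

Emit:
{"method": "jog_arm", "body": {"deltas": [{"delta_pos": [-0.005,0.015,0],"rot": [0,0,0],"hand": 1},{"delta_pos": [-0.005,0.025,0],"rot": [0,0,0],"hand": 1},{"delta_pos": [-0.005,0.03,0],"rot": [0,0,0],"hand": 1},{"delta_pos": [-0.005,0.032,0],"rot": [0,0,0],"hand": 1}]}}

```text
time: 52.12
tool_pos: [0.5827, 0.1184, 0.1158]
eef_rot: [-1.571, -0.001, -0.676]
ft_force: [-2.0, -2.3, 7.2]
finger_gap: 0.0337
```

Emit:
{"method": "jog_arm", "body": {"deltas": [{"delta_pos": [0,0.002,0],"rot": [0,0,0],"hand": 0.6},{"delta_pos": [0,0.002,0],"rot": [0,0,0],"hand": 0.3},{"delta_pos": [0,0.002,0],"rot": [0,0,0],"hand": 0.3}]}}

```text
time: 52.5
tool_pos: [0.5826, 0.1185, 0.1148]
eef_rot: [-1.57, -0.0, -0.676]
ft_force: [0.4, -0.4, 0.4]
finger_gap: 0.0594
```

Emit:
{"method": "jog_arm", "body": {"deltas": [{"delta_pos": [0,-0.2,0],"rot": [0,0,0],"hand": 0.3},{"delta_pos": [0,-0.5,0],"rot": [0,0,0],"hand": 0.3},{"delta_pos": [0,-0.8,0],"rot": [0,0,0],"hand": 0.3},{"delta_pos": [0,-1,0],"rot": [0,0,0],"hand": 0.3},{"delta_pos": [0,-1,0],"rot": [0,0,0],"hand": 0.3}]}}

```text
time: 53.12
tool_pos: [0.5834, 0.1187, 0.2671]
eef_rot: [-1.568, -0.003, -0.676]
ft_force: [-0.1, 0.3, -0.2]
finger_gap: 0.0596
```

```bash
python3 -c "
from h import *
go([.60,.0361,.3296],-83.85)"
```

```text
t 53.12 pos [0.5834 0.1187 0.2671] rpy [-89.81  -0.18 -38.73] gap 0.0596 F [-0.1  0.3 -0.2]
   dpos [ 0.432 -0.417 -0.359] rot [-0.006  1.003  0.002]
```

Going back to the first viewing pose for a direct before/after comparison.

Emit:
{"method": "jog_arm", "body": {"deltas": [{"delta_pos": [0.1,-0.25,-0.08],"rot": [0,0.2,0],"hand": 0.3},{"delta_pos": [0.25,-0.417,-0.2],"rot": [0,0.42,0],"hand": 0},{"delta_pos": [0.432,-0.417,-0.359],"rot": [0,0.64,0],"hand": 0},{"delta_pos": [0.432,-0.417,-0.359],"rot": [0,0.86,0],"hand": 0},{"delta_pos": [0.432,-0.417,-0.359],"rot": [0,1,0],"hand": 0},{"delta_pos": [0.432,-0.417,-0.359],"rot": [0,1,0],"hand": 0},{"delta_pos": [0.432,-0.417,-0.359],"rot": [0,1,0],"hand": 0}]}}

```text
time: 54.0
tool_pos: [0.5992, 0.036, 0.3266]
eef_rot: [-1.572, 0.0, -1.459]
ft_force: [0.6, -0.1, -0.3]
finger_gap: 0.0852
```

```bash
python3 -c "
from h import *
import pickle
go([.60,.0361,.3296],-83.85)
d=robot.get_image('wrist');pickle.dump(d,open('W10.pkl','wb'));d0=pickle.load(open('W1.pkl','rb'))
L=lambda d:cv2.resize(d['image'][55:255,230:380,::-1],None,fx=2.6,fy=2.6,interpolation=cv2.INTER_CUBIC)
cv2.imwrite('pics/cmp.png',np.hstack([L(d0),L(d)]))
D={}
for n in('scene','side'):
  D[n]=robot.get_image(n); cv2.imwrite(f'pics/{n}F.png',D[n]['image'][:,:,::-1])
"
```

```text
t 54.0 pos [0.5992 0.036  0.3266] rpy [-9.005e+01  1.000e-02 -8.359e+01] gap 0.0852 F [ 0.6 -0.1 -0.3]
   dpos [-0.    -0.02   0.005] rot [ 0.001  0.006 -0.   ]
```

View pics/cmp.png

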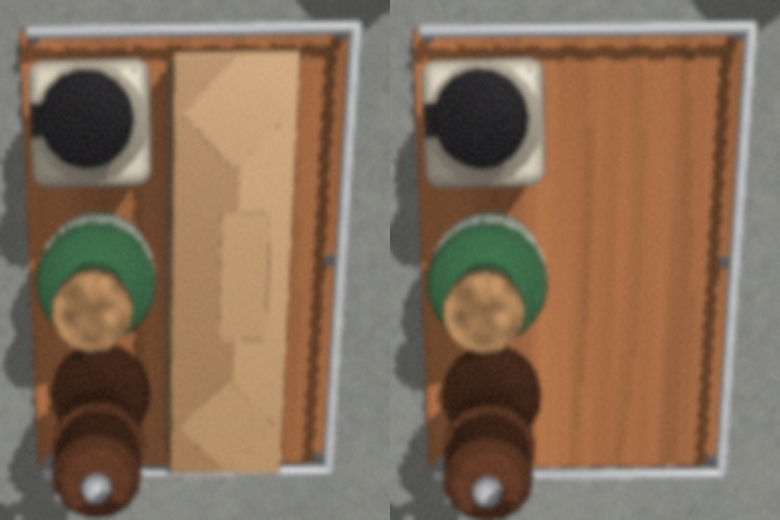

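View pics/sideF.png

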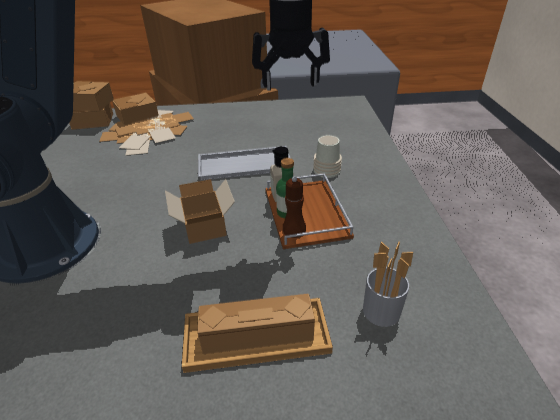

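View pics/sceneF.png

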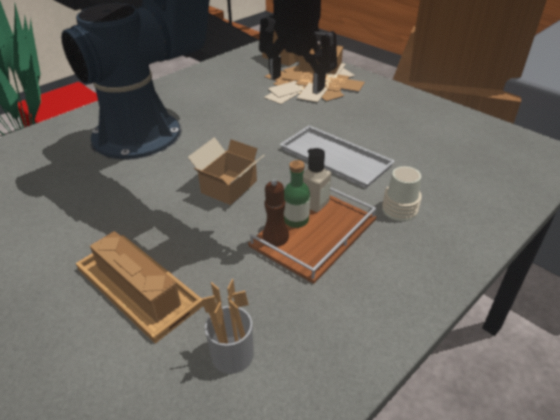

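```bash
python3 -c "
import cv2,numpy as np
from h import *
import pickle
D0=pickle.load(open('D0.pkl','rb'))
for n,B in (('scene',dict(mill=(266,181,285,210),cork=(288,160,306,182),cap=(306,147,326,172))),('side',dict(mill=(284,176,304,200),cork=(278,156,296,178),cap=(272,146,290,158)))):
  g0=cv2.cvtColor(D0[n]['image'],cv2.COLOR_RGB2GRAY);g=cv2.imread(f'pics/{n}F.png',0)
  for k,(a,b,c,d) in B.items():
    T=cv2.resize(g0[b:d,a:c],None,fx=8,fy=8,interpolation=cv2.INTER_CUBIC);I=cv2.resize(g[b-4:d+4,a-4:c+4],None,fx=8,fy=8,interpolation=cv2.INTER_CUBIC)
    r=cv2.matchTemplate(I,T,cv2.TM_CCOEFF_NORMED);_,s,_,p=cv2.minMaxLoc(r);print(n,k,round(s,3),'shift px',(p[0]-32)/8,(p[1]-32)/8)
"
```

```text
scene mill 0.956 shift px -0.375 -0.375
scene cork 0.998 shift px -0.125 -0.125
scene cap 0.999 shift px 0.0 0.0
side mill 0.938 shift px -0.125 -0.125
side cork 0.955 shift px -0.25 0.0
side cap 0.998 shift px 0.0 0.0
```

All dispensers are within about 1 mm of their original spots, so I'm handing in.

```bash
python3 -c "
from bench import robot
print(robot.job_done())"
```

```text
the job is handed in; nothing more can be done
None
```

The job is done and handed in at about 54 s of the 144 s allowed; no verdict was reported. I set the sauce bottle, oil bottle and pepper mill aside on the steel tray. I then brought the wrap box over level and laid it flat and lengthways in the wooden tray. Last, I stood the mill, oil and sauce back at the poses I had gripped them from.

- **Dispensers:** matching the fixed cameras before and after showed shifts of 0 to 0.4 px per axis, about 1 mm or less. All three look upright. The mill matches in both views (0.94 and 0.96) and the side-view cork match (0.955) were a little weaker because the background behind them changed.
- **Wrap box:** it lies flat inside the tray rim, close to the centre. Just before lowering, one view put it about 1° off the tray's direction.
- **Bystanders and arm:** the open box, cups and cutlery pot look unmoved. The gripper ended clear above the stand, and the highest force reading I saw was about 15 N.

No check failed or disagreed.

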